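Kit a heat sink from the parts cabinet

TASK

The heat sink for the next board is in the top drawer of the small steel parts cabinet under the bench shelf. Pull that drawer out to its stop, lift the finned heat sink out and set it down upright, fins up, in the empty compartment of the kitting tray (do not drop it in), then push the drawer fully home. Leave the transformer in the drawer, keep the other two drawers shut, and leave the capacitor, the multimeter and the solder reel where they are.

Things in the scene. Friction and masses are not known exactly. Their poses are not given: they have to be found in the camera images.
- bench_shelf: White bench shelf on aluminium posts, fixed, and the grey steel parts cabinet under it. Sizes in mm. Origin: on the bench below the middle of the cabinet's face. -x points straight out of the face (the way drawers open), y along the face, z up. Cabinet 250 wide (y -125 to 125), 300 deep, 190 high. Posts 30 square, the front ones at x 5 to 35, y -188 to -158 and 218 to 248.
- shelf_edge (a point): Point on the lower front edge of the shelf board, above the middle of the cabinet; axes as bench_shelf. 235 mm above the bench and 16 mm out over the drawer fronts; the board is 22 thick and runs from y -190 to 250. Two instruments on it reach 350 above the bench. The edge is in the way of a vertical tool: the handles are reached with the tool tilted, leaning out from the face.
- top_drawer (a joint): How far the top drawer is out, m: 0 = home (front flush with the cabinet), 0.220 = its stop. Starts 0 to 12 mm open. Slides along bench_shelf -x and stays where left; friction 2.5 N, damping 6 N s/m, 0.7 kg. Front 236 mm wide, 128 to 184 above the bench. Inside 214 wide, from 14 to 271 behind the outer face of its front; floor 135 above the bench, side walls 33 high above it.
- top_handle (a point): Middle of the top drawer's handle bar, moving with the drawer; axes as bench_shelf. Dark steel bow handle: bar 56 mm long (y), 10 deep (x), 12 high (z), 156 above the bench, its middle 30 out from the drawer front, 25 clear behind the bar; a leg behind each end. It can be gripped end to end across its 56 mm.
- middle_drawer (a joint): How far the middle drawer is out, in m; 0 = shut. Same handle, 60 lower (96 above the bench). To be left shut.
- bottom_drawer (a joint): How far the bottom drawer is out, in m; 0 = shut. Same handle, 36 above the bench. To be left shut.
- drawer_floor (a point): Point on the inner floor of the top drawer, moving with it, midway between its sides and 140 behind the outer face of its front; axes as bench_shelf.
- heat_sink: Bare aluminium heat sink with six upright fins, lying loose in the top drawer to the left or right of its middle line, 70 to 105 behind the face when the drawer is shut. 50 long (own x, along the fins), 36 wide (own y, across the fins: grip here), 32 high; base plate 7 thick at the bottom. Origin: centre of its underside; z up. 55 to 115 g.
- transformer: Small black and dark steel mains transformer, loose in the other half of the top drawer; 50 (own x) by 42 by 38 high, 220 g. Origin: centre of its underside. Stays in the drawer.
- kit_tray: Loose dark plastic kitting tray, 120 (own x) by 236 (own y), 26 high, 600 g, walls, floor and divider 4 thick; two square compartments side by side along y, each 112 by 112. Origin: centre of its underside.
- empty_compartment (a point): Centre of the floor of the tray's empty compartment, 58 from the tray's origin along the tray's +y, 4 above the bench; axes as the tray.
- capacitor: Dark can capacitor, 30 across, 36 high, standing in the tray's other compartment. Origin: centre of its underside. To be left alone.
- multimeter: Hand multimeter lying on the bench, 175 (own x) by 84, 42 high at its knob. Origin: centre of its underside. To be left alone.
- solder_reel: Solder reel standing on end, 56 across, 46 high. Origin: centre of its underside. To be left alone.

How it is judged:
By the outcome, as a careful person would: the job done as asked, in the order asked, and still so for the second after the job is handed in, with the robot touching nothing.
It also fails if it takes over 72 s, if anything falls off the work surface, if the arm or the gripper's body presses on something with over 40 N, if the wrist force passes 120 N, or if a joint passes its speed limit or range.

ROBOT

A 6-joint arm with a two-finger parallel gripper is mounted at the origin on the work surface. World frame = base frame: x ahead of the robot, y to its left, z up, the work surface at z = 0. Lengths are in m, angles in degrees, forces in N, time in s.
With the tool pointing down it reaches from about 0.375 to 0.9 m from the base axis. Payload 3.1 kg.
Tool frame: the origin (TCP) lies on the centre line of the jaws, within the pads' length; the fingertips stand 19 mm ahead of it and the grasp point (between the pads) is the TCP (tips_ahead is the distance from the TCP to the fingertips, in m); z points along the fingers, y is the line along which they close (so a half turn about z gives the same grasp; the last joint's range is limited). The gripper opens to 87 mm and grips with 3 to 60 N. Pads are 19 mm wide; open, the fingers measure 117 mm over their backs; the gripper's body (75 mm by 190 mm) begins 51 mm behind the grasp point.
Start: joints at [54.746, 30.224, 82.088, -0, 67.689, -10.227], TCP at [0.264, 0.566, 0.242] pointing down, gripper open.
Joint ranges: [-176.69, 176.69], [-43.24, 126.21], [12.49, 139.97], [-82, 262], [0, 151.66], [-163.58, 163.58]. Speed limits (degrees/s): [159.86, 159.86, 180, 180, 180, 180].

INTERFACE

Orientations are given as a 3x3 rotation matrix whose columns are the frame's x, y, z axes.
In Python, from rig import read_state, capture, hand_in, trace, landmark_of, tips_ahead gives the robot as it stands.
- The arm moves only by the shell command python3 -m jog 'ROWS'. ROWS is JSON, a list of rows, each an object of numbers: "tx", "ty", "tz": the shift along the tool's x, y, z in cm; "roll": the turn about the tool's z in rad; "jaw": the opening, from 0 (shut) to 1 (fully open). A call has 1 to 8 rows; each row shifts and turns the commanded pose from where the row before left it, along the tool's axes as they then stand; what a row does not reach is not made up. A row lasts 1/10 s, in which the tool goes at most 50 mm and 8.59 degrees, less where a joint would pass 70% of its speed; a pose out of reach is approached as far as the arm can. A call with a gripper value outside its range is refused whole. The fingers move at their own pace and stop on an object; the grip force is fixed at half the most. Time passes only in rows, so rows that do not move let the fingers close. It gives the time, the measured TCP pose, the force, the opening and the grip force at its end, in the units of the state.
- read_state(): the state, without advancing time (a new reading comes with each control period).
- capture(name): name is "scene" or "top" or "wrist"; returns a dict with "img" (420x560x3 uint8, red, green, blue), "vertical_fov" (degrees; the focal length in pixels is half the picture's height over the tangent of half this angle, whatever the lens; pixels are square), "cx", "cy" (the principal point, pixels), "cam_to_world" (4x4, takes a point from camera to world coordinates); the wrist camera has in their place "tool_from_camera" (4x4, takes a point from camera to tool coordinates, whose origin is the TCP and whose axes are the flange's). Camera axes: x right, y up, looking along -z (the intrinsics and any distortion apply to the point x, -y, -z); pixel columns grow to the right and rows downward; lengths in m; the calibration is good to about 2 mm. A picture is of the moment at which its call begins: read the wrist's pose just before it. There is no depth.
- hand_in(): hands the job in; it is judged then, once.
Trained networks look in the newest picture that a camera, given by its name, has taken for a name from the list of things; names that differ only in an ending like _2 or _b are one class to them, and where a whole thing is asked for, a point or a joint stands for the part that bears it (a point fixed in the world has none). Each returns a list of dicts, best first, with "p" (0 to 1); they miss things now and then, are a little off and sometimes report something else, mostly with a low value. They report only what shows in the picture. A call takes as long as a camera call.
- trace(camera, thing): "pixels" (420x560 bool, what is visible of it) and "bbox" ([left, top, width, height] in pixels, round what is visible of it).
- landmark_of(camera, thing): "point" ([row, column] in pixels: a listed point, or the origin of a listed thing).
The state is a dict: "time_s": time; "joint_positions": joint angles; "qvel": joint speeds; "tau": joint torques, N m; "position": TCP position; "tcp_rot": TCP orientation; "force": force on the tool from outside, world axes, zero at the start; "moment": the same for the moment, N m; "opening": opening from 0.0 (shut) to 1.0 (fully open); "grasp_force": force on a finger pad.
Only numpy, scipy, OpenCV 4.12 (cv2) and the standard library are available. Lean on these libraries where they do the work, as an engineer would, in place of code of your own. Each camera call takes 0.05 s, during which the arm holds its last target. There are 200 camera calls.

## Working session

There is one attempt and no reset: what is moved stays moved. The work goes in short steps, Python scripts to look and compute and a shell command to move; the robot and the scene stay as the last step left them, time stands still between calls to the robot, and variables do not carry over. Pictures are saved under pics/ and viewed, at most 10 in all, crops included, and the job is handed in when it is done.

```bash
ls; mkdir -p pics
cat > h.py <<'E'
import numpy as np, cv2
from rig import *
def cam(c, st=None):
    f=210/np.tan(np.radians(c["vertical_fov"]/2))
    if "cam_to_world" in c: T=np.array(c["cam_to_world"])
    else:
        W=np.eye(4);W[:3,:3]=st["tcp_rot"];W[:3,3]=st["position"];T=W@np.array(c["tool_from_camera"])
    return f,c["cx"],c["cy"],T
def ray(C,rc):
    f,cx,cy,T=C
    d=T[:3,:3]@np.array([(rc[1]-cx)/f,-(rc[0]-cy)/f,-1.]);return T[:3,3],d/np.linalg.norm(d)
def tri(rays):
    A=np.zeros((3,3));b=np.zeros(3)
    for o,d in rays:
        P=np.eye(3)-np.outer(d,d);A+=P;b+=P@o
    x=np.linalg.solve(A,b);return x,[np.linalg.norm((np.eye(3)-np.outer(d,d))@(x-o))*1000 for o,d in rays]
def atz(r,z):
    o,d=r;return o+d*(z-o[2])/d[2]
def proj(C,p):
    f,cx,cy,T=C
    q=T[:3,:3].T@(np.asarray(p)-T[:3,3]);return np.array([cy-f*q[1]/-q[2],cx+f*q[0]/-q[2]])
E
python3 - <<'E'
from h import *
np.set_printoptions(precision=4,suppress=True)
s=read_state();print(s)
C={}
for n in("scene","top"):
    c=capture(n);C[n]=cam(c);cv2.imwrite(f"pics/{n}0.png",c["img"][...,::-1]);print({k:v for k,v in c.items() if k!="img"})
for t in["bench_shelf","shelf_edge","top_handle","kit_tray","empty_compartment","capacitor","multimeter","solder_reel","heat_sink"]:
    R=[]
    for n in C:
        l=landmark_of(n,t)
        if l: R.append(ray(C[n],l[0]["point"]));print(t,n,l[0]["point"],round(l[0]["p"],2),atz(R[-1],0.0))
    if len(R)==2: print("  ",*tri(R))
E
```

```text
pics
{'time_s': 0.0, 'joint_positions': array([ 54.7449,  30.279 ,  82.1576,   0.0001,  67.6924, -10.2282]), 'qvel': array([ 0.0457,  0.0259, -0.0099,  0.0651,  0.048 , -0.0918]), 'tau': array([ -0.0016, -44.0035, -17.6593,   0.0632,   0.0582,  -0.0001]), 'position': array([0.264 , 0.5657, 0.2406]), 'tcp_rot': array([[-0.9061,  0.423 , -0.0013],
       [ 0.423 ,  0.9061, -0.0018],
       [ 0.0004, -0.0022, -1.    ]]), 'force': array([ 0.0532, -0.5692, -0.5498]), 'moment': array([ 0.0003,  0.0082, -0.0084]), 'grasp_force': 0.0, 'opening': 1.000889376329267}
{'vertical_fov': 53.55407030187487, 'cx': 277.4585100500028, 'cy': 205.0428612781893, 'cam_to_world': array([[-0.9992,  0.0348, -0.0197,  0.5452],
       [-0.0391, -0.9538,  0.2979,  0.3623],
       [-0.0084,  0.2985,  0.9544,  1.2445],
       [ 0.    ,  0.    ,  0.    ,  1.    ]])}
{'vertical_fov': 57.24590539718533, 'cx': 283.031780648595, 'cy': 215.51088918760456, 'cam_to_world': array([[ 0.0019,  0.9879, -0.1549,  0.4244],
       [-1.    ,  0.0019, -0.0002,  0.0178],
       [ 0.0001,  0.1549,  0.9879,  1.0791],
       [ 0.    ,
[... 1103 characters left out ...]
3678027928)]
capacitor scene [343.4, 330.1] 0.48 [0.4056 0.3791 0.    ]
capacitor top [280.1, 155.7] 0.44 [0.4122 0.3698 0.    ]
   [ 0.4077  0.378  -0.0203] [np.float64(4.510700792458576), np.float64(4.510700792458397)]
multimeter scene [280.5, 300.2] 0.88 [0.4943 0.2055 0.    ]
multimeter top [252.9, 215.2] 0.66 [0.4875 0.2075 0.    ]
   [ 0.4909  0.2065 -0.0009] [np.float64(3.564888440393501), np.float64(3.564888440393471)]
solder_reel scene [289.2, 210.5] 0.74 [0.7582 0.241  0.    ]
solder_reel top [156.9, 202.9] 0.93 [0.7657 0.2514 0.    ]
   [0.7531 0.244  0.0361] [np.float64(1.2406096702816733), np.float64(1.240609670281521)]
heat_sink top [208.5, 384.8] 0.69 [ 0.6144 -0.2716  0.    ]
```

View pics/scene0.png

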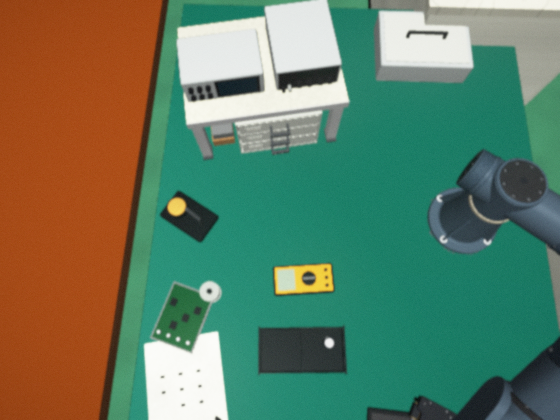

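View pics/top0.png

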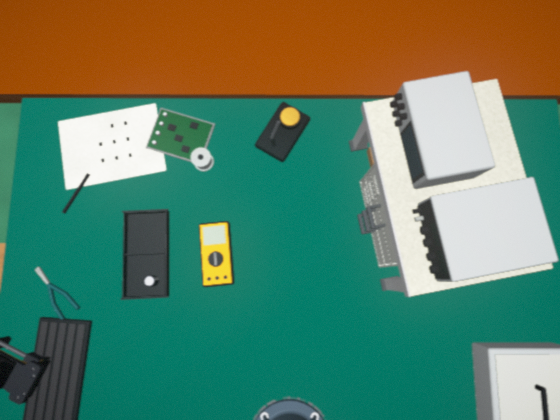

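The scene picture shows the cabinet's drawers at about (280,133), opening downwards in the picture, towards world +y. The tray is at (302,350) with the capacitor in its right half. In the top picture the tray is at (146,254) and the handle bars are at about (368,218). The listed rows have no tilt, so I'll check the jog usage.

```bash
python3 -m jog; python3 -m jog --help; python3 -m jog '[{"tx":0,"jaw":1}]'
```

```text
invalid input
invalid input: not JSON, or not a number
$[0]: bad value
```

Run:
```python
from h import *
np.set_printoptions(precision=4,suppress=True)
for n in("scene","top"):
    c=capture(n);C=cam(c)
    for t in["bench_shelf","top_drawer","kit_tray"]:
        for d in trace(n,t)[:1]:
            m=d["pixels"].astype(np.uint8);print(n,t,d["p"],d["bbox"])
            k=max(cv2.findContours(m,0,2)[0],key=cv2.contourArea);print(cv2.approxPolyDP(k,4,True)[:,0].tolist())
    print(n)
img=np.hstack([cv2.resize(capture("scene")["img"][95:170,190:360],None,fx=4,fy=4,interpolation=2)])
i2=cv2.resize(capture("top")["img"][150:300,340:420],None,fx=4,fy=4,interpolation=2)
o=np.zeros((600,1020,3),np.uint8);o[:300,:680]=img;o[:,700:1020]=i2
cv2.imwrite("pics/z1.png",cv2.resize(o,(800,470))[...,::-1])
```

```text
scene bench_shelf 0.79 [179.1, 0.0, 167.8, 157.8]
[[326, 0], [266, 7], [259, 19], [178, 29], [186, 123], [205, 159], [212, 157], [206, 126], [215, 145], [234, 142], [234, 123], [242, 153], [279, 153], [290, 145], [315, 142], [321, 112], [327, 109], [326, 140], [335, 140], [348, 101]]
scene top_drawer 0.62 [238.5, 115.4, 82.0, 21.6]
[[318, 115], [243, 124], [238, 130], [243, 134], [284, 129], [273, 134], [284, 136], [291, 127], [317, 124]]
scene kit_tray 0.91 [261.3, 325.0, 85.8, 47.4]
[[344, 328], [259, 328], [258, 374], [346, 372]]
scene
top bench_shelf 0.88 [348.8, 74.7, 211.1, 220.7]
[[496, 79], [473, 83], [465, 72], [409, 81], [392, 98], [362, 104], [363, 120], [349, 141], [351, 150], [368, 150], [371, 166], [361, 180], [366, 208], [358, 218], [362, 231], [373, 234], [379, 264], [400, 270], [399, 276], [381, 279], [384, 290], [426, 293], [547, 269], [557, 261], [534, 179], [525, 176]]
top top_drawer 0.6 [366.9, 169.4, 31.6, 93.6]
[[373, 169], [377, 203], [367, 210], [371, 226], [384, 228], [395, 262]]
top kit_tray 0.57 [125.7, 207.2, 45.5, 91.8]
[[169, 209], [124, 211], [122, 300], [169, 295]]
top
```

View pics/z1.png

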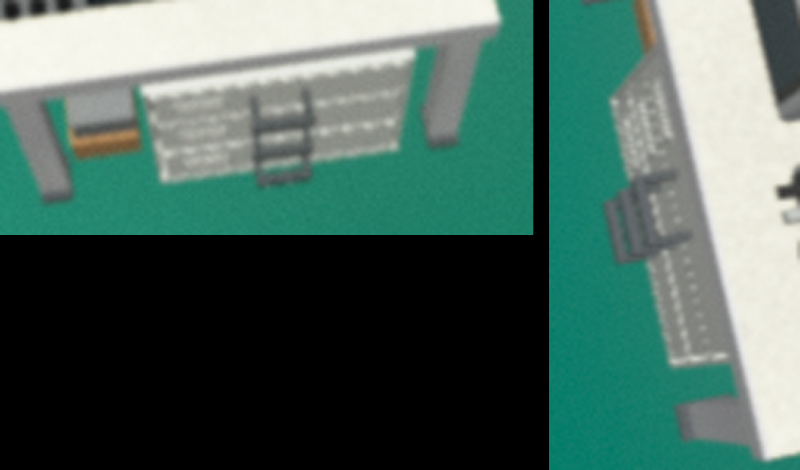

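The crop shows all three handles stacked and the drawers practically closed. The bars are at about (283,112), (281,153) and (283,180) in the left crop. Jog wants full rows, apparently.

```bash
python3 -m jog '[{"tx":0,"ty":0,"tz":0,"roll":0,"jaw":1}]'
python3 - <<'E'
from h import *
from scipy.optimize import least_squares
np.set_printoptions(precision=4,suppress=True)
C={n:cam(capture(n)) for n in("scene","top")}
# crop px -> image px; crop scaled 4x then canvas 1020x600->800x470
sx=800/1020;sy=470/600
S=lambda u,v:(95+v/sy/4,190+u/sx/4)
T=lambda u,v:(150+v/sy/4,340+(u/sx-700)/4)
# cabinet frame points: bottom corners of drawers' face, bars (outer), shelf front edge corners lower
P=[]
def add(cam,px,p):P.append((cam,px,np.array(p)/1000))
add("scene",S(162,182),(0,125,0)) ; add("scene",S(400,150),(0,-125,0))
add("top",T(672,365),(0,-125,0)); 
add("scene",S(283,180),(-30,0,36));add("scene",S(281,153),(-30,0,96))
add("top",T(620,232),(-30,0,36));add("top",T(632,226),(-30,0,96))
add("scene",(123,186),(-16,250,235));add("scene",(103,346),(-16,-190,235))
add("top",(296,405),(-16,-190,235));add("top",(103,363),(-16,250,235))
def f(v,full=0):
    c,s=np.cos(v[2]),np.sin(v[2]);R=np.array([[c,-s,0],[s,c,0],[0,0,1]])
    r=[proj(C[n],R@p+[v[0],v[1],0])-px for n,px,p in P]
    return np.array(r) if full else np.ravel(r)
b=least_squares(f,[.57,-.22,-1.5],loss="soft_l1",x_scale=[.1,.1,.1])
print(b.x,np.degrees(b.x[2]));print(f(b.x,1))
E
```

```text
time_s: 1.6
position: [0.2644, 0.5663, 0.2415]
tcp_rot: [[-0.906, 0.423, -0.0], [0.423, 0.906, -0.0], [0.0, -0.0, -1.0]]
force: [-0.1, 0.4, 0.3]
opening: 0.999
grasp_force: 0.0
[ 0.5735 -0.2269 -1.3957] -79.96643754528755
[[-1.6279 -0.4901]
 [-1.1267 -0.7855]
 [ 0.0859 -0.3318]
 [-2.2245  0.076 ]
 [-1.9915  0.6759]
 [-1.2649 -0.8588]
 [-2.5175  0.0161]
 [ 3.1391  1.9663]
 [ 2.9652  2.0821]
 [-0.7105 -0.1548]
 [ 2.1322  0.0825]]
```

```bash
python3 -m jog '[{"tx":0,"ty":0,"tz":-1,"roll":0.137,"jaw":1},{"tx":0,"ty":0,"tz":-1,"roll":0.137,"jaw":1},{"tx":0,"ty":0,"tz":-1,"roll":0.137,"jaw":1},{"tx":0,"ty":0,"tz":-1,"roll":0.137,"jaw":1},{"tx":0,"ty":0,"tz":-1,"roll":0.137,"jaw":1},{"tx":0,"ty":0,"tz":-1,"roll":0.137,"jaw":1},{"tx":0,"ty":0,"tz":0,"roll":0.137,"jaw":1}]'
python3 -m jog '[{"tx":-1.1,"ty":-4.7,"tz":0,"roll":0,"jaw":1},{"tx":-1.1,"ty":-4.7,"tz":0,"roll":0,"jaw":1},{"tx":-1.1,"ty":-4.7,"tz":0,"roll":0,"jaw":1},{"tx":-1.1,"ty":-4.7,"tz":0,"roll":0,"jaw":1},{"tx":-1.1,"ty":-4.7,"tz":0,"roll":0,"jaw":1},{"tx":-1.1,"ty":-4.7,"tz":0,"roll":0,"jaw":1},{"tx":-1.1,"ty":-4.7,"tz":0,"roll":0,"jaw":1},{"tx":-1.1,"ty":-4.7,"tz":0,"roll":0,"jaw":1}]'
python3 -m jog '[{"tx":-1.1,"ty":-4.7,"tz":0,"roll":0,"jaw":1},{"tx":-1.1,"ty":-4.7,"tz":0,"roll":0,"jaw":1},{"tx":0,"ty":0,"tz":0,"roll":0,"jaw":1}]'
python3 -c "
from h import *
s=read_state();print(s['joint_positions'],s['position'])"
```

```text
time_s: 2.4
position: [0.2648, 0.5671, 0.3033]
tcp_rot: [[-0.169, 0.986, 0.002], [0.986, 0.169, 0.003], [0.002, 0.002, -1.0]]
force: [0.7, -0.0, -0.2]
opening: 1.0
grasp_force: 0.0
time_s: 3.2
position: [-0.0921, 0.4132, 0.3018]
tcp_rot: [[-0.173, 0.985, -0.0], [0.985, 0.173, 0.001], [0.001, -0.0, -1.0]]
force: [-0.9, 0.5, -0.1]
opening: 0.998
grasp_force: 0.0
time_s: 3.5
position: [-0.1836, 0.3727, 0.3017]
tcp_rot: [[-0.182, 0.983, -0.002], [0.983, 0.182, -0.002], [-0.001, -0.002, -1.0]]
force: [1.1, -0.6, -0.4]
opening: 1.001
grasp_force: 0.0
[100.64446131   8.98957271 105.61412835   0.13311481  65.46294644
  90.08636312] [-0.18360341  0.37267653  0.30169534]
```

```bash
python3 -m jog '[{"tx":-3,"ty":0,"tz":0,"roll":0,"jaw":1},{"tx":-3,"ty":0,"tz":0,"roll":0,"jaw":1},{"tx":-3,"ty":0,"tz":0,"roll":0,"jaw":1},{"tx":-3,"ty":0,"tz":0,"roll":0,"jaw":1},{"tx":0,"ty":0,"tz":0,"roll":0,"jaw":1}]'
python3 -c "
from h import *
s=read_state();print(s['joint_positions'],s['position'])"
```

```text
time_s: 4.0
position: [-0.1574, 0.2538, 0.3009]
tcp_rot: [[-0.174, 0.985, 0.001], [0.985, 0.174, -0.004], [-0.004, 0.0, -1.0]]
force: [0.1, 0.1, 0.1]
opening: 1.005
grasp_force: 0.0
[ 9.99975501e+01 -2.30484317e+00  1.18314987e+02 -2.04189189e-02
  6.42091140e+01  8.99722915e+01] [-0.15735582  0.25378328  0.30094857]
```

```bash
python3 -m jog '[{"tx":1,"ty":0,"tz":4,"roll":0,"jaw":1},{"tx":1,"ty":0,"tz":4,"roll":0,"jaw":1},{"tx":0,"ty":0,"tz":4,"roll":0,"jaw":1},{"tx":0,"ty":0,"tz":3,"roll":0,"jaw":1},{"tx":-2,"ty":0,"tz":0,"roll":0,"jaw":1},{"tx":-2,"ty":0,"tz":0,"roll":0,"jaw":1},{"tx":-2,"ty":0,"tz":0,"roll":0,"jaw":1},{"tx":0,"ty":0,"tz":0,"roll":0,"jaw":1}]'
python3 -c "
from h import *
s=read_state();print(s['joint_positions'],s['position'])"
```

```text
time_s: 4.8
position: [-0.1507, 0.2163, 0.1512]
tcp_rot: [[-0.174, 0.985, 0.001], [0.985, 0.174, -0.004], [-0.004, 0.0, -1.0]]
force: [0.2, -0.2, -0.0]
opening: 1.005
grasp_force: 0.0
[ 9.99834282e+01  1.62787668e+01  1.36804231e+02 -1.61183342e-02
  2.71708247e+01  8.99873207e+01] [-0.15074064  0.21627941  0.15124996]
```

```bash
python3 -m jog '[{"tx":-2,"ty":0,"tz":0,"roll":0,"jaw":1},{"tx":-2,"ty":0,"tz":0,"roll":0,"jaw":1},{"tx":-2,"ty":0,"tz":0,"roll":0,"jaw":1},{"tx":0,"ty":0,"tz":0,"roll":0,"jaw":1}]'
python3 -c "
from h import *
s=read_state();print(s['joint_positions'],s['position'])"
```

```text
time_s: 5.2
position: [-0.1522, 0.1723, 0.1647]
tcp_rot: [[-0.175, 0.984, 0.008], [0.984, 0.175, -0.009], [-0.01, 0.007, -1.0]]
force: [0.3, -0.2, 0.5]
opening: 1.004
grasp_force: 0.0
[103.10468965  11.69887888 139.89160561  -0.73803048  28.9999217
  93.64877691] [-0.15223158  0.17225672  0.16473124]
```

```bash
python3 -m jog '[{"tx":4,"ty":0,"tz":1,"roll":0,"jaw":1},{"tx":4,"ty":0,"tz":1,"roll":0,"jaw":1},{"tx":0,"ty":0,"tz":0,"roll":0,"jaw":1}]'
python3 -m jog '[{"tx":-4,"ty":0,"tz":2,"roll":0,"jaw":1},{"tx":-4,"ty":0,"tz":3,"roll":0,"jaw":1},{"tx":-4,"ty":0,"tz":3,"roll":0,"jaw":1},{"tx":-4,"ty":0,"tz":3,"roll":0,"jaw":1},{"tx":0,"ty":0,"tz":0,"roll":0,"jaw":1}]'
python3 -c "
from h import *
s=read_state();print(s['joint_positions'],s['position'],s['tcp_rot'])"
```

```text
time_s: 5.5
position: [-0.1674, 0.2609, 0.1428]
tcp_rot: [[-0.173, 0.985, 0.006], [0.985, 0.173, 0.002], [0.001, 0.006, -1.0]]
force: [-0.2, 0.4, -1.5]
opening: 0.999
grasp_force: 0.0
time_s: 6.0
position: [-0.2051, 0.1536, 0.0705]
tcp_rot: [[-0.179, 0.982, 0.064], [0.981, 0.183, -0.063], [-0.073, 0.052, -0.996]]
force: [0.5, -0.3, 0.8]
opening: 0.998
grasp_force: 0.0
[119.28618114  34.92471719 139.81928131  -8.1328923   10.28796394
 116.92975487] [-0.2051024   0.15357663  0.07048804] [[-0.17855959  0.98184104  0.06406757]
 [ 0.98120698  0.18252787 -0.06258144]
 [-0.07313914  0.05168904 -0.99598138]]
```

```bash
cat >> h.py <<'E'
def plan(wps,step=4.8):
    s=read_state();R=s["tcp_rot"];p=s["position"]
    for w in wps:
        d=R.T@(np.array(w)-p)*100;n=int(np.ceil(np.linalg.norm(d)/step));print(w,"rows",n,"each",np.round(d/n,2));p=np.array(w)
E
python3 -c "
from h import *
plan([(-.2,.4,.4),(.15,.5,.45),(.45,.25,.48),(.45,-.1,.5),(.22,-.42,.5),(.15,-.6,.45)])"
```

```text
(-0.2, 0.4, 0.4) rows 9 each [ 2.41  0.74 -3.81]
(0.15, 0.5, 0.45) rows 8 each [ 0.4   4.56 -0.42]
(0.45, 0.25, 0.48) rows 9 each [-3.35  2.78  0.06]
(0.45, -0.1, 0.5) rows 8 each [-4.31 -0.79  0.02]
(0.22, -0.42, 0.5) rows 9 each [-3.03 -3.16  0.06]
(0.15, -0.6, 0.45) rows 5 each [-3.21 -2.08  1.13]
```

```bash
python3 -m jog '[{"tx":2.4,"ty":0.7,"tz":-3.8,"roll":0,"jaw":1},{"tx":2.4,"ty":0.7,"tz":-3.8,"roll":0,"jaw":1},{"tx":2.4,"ty":0.7,"tz":-3.8,"roll":0,"jaw":1},{"tx":2.4,"ty":0.7,"tz":-3.8,"roll":0,"jaw":1},{"tx":2.4,"ty":0.7,"tz":-3.8,"roll":0,"jaw":1},{"tx":2.4,"ty":0.7,"tz":-3.8,"roll":0,"jaw":1},{"tx":2.4,"ty":0.7,"tz":-3.8,"roll":0,"jaw":1},{"tx":2.4,"ty":0.7,"tz":-3.8,"roll":0,"jaw":1}]' |head -2
python3 -m jog '[{"tx":0.4,"ty":4.6,"tz":-0.4,"roll":0,"jaw":1},{"tx":0.4,"ty":4.6,"tz":-0.4,"roll":0,"jaw":1},{"tx":0.4,"ty":4.6,"tz":-0.4,"roll":0,"jaw":1},{"tx":0.4,"ty":4.6,"tz":-0.4,"roll":0,"jaw":1},{"tx":0.4,"ty":4.6,"tz":-0.4,"roll":0,"jaw":1},{"tx":0.4,"ty":4.6,"tz":-0.4,"roll":0,"jaw":1},{"tx":0.4,"ty":4.6,"tz":-0.4,"roll":0,"jaw":1},{"tx":0.4,"ty":4.6,"tz":-0.4,"roll":0,"jaw":1}]'|head -2
python3 -m jog '[{"tx":-3.4,"ty":2.8,"tz":0,"roll":0,"jaw":1},{"tx":-3.4,"ty":2.8,"tz":0,"roll":0,"jaw":1},{"tx":-3.4,"ty":2.8,"tz":0,"roll":0,"jaw":1},{"tx":-3.4,"ty":2.8,"tz":0,"roll":0,"jaw":1},{"tx":-3.4,"ty":2.8,"tz":0,"roll":0,"jaw":1},{"tx":-3.4,"ty":2.8,"tz":0,"roll":0,"jaw":1},{"tx":-3.4,"ty":2.8,"tz":0,"roll":0,"jaw":1},{"tx":-3.4,"ty":2.8,"tz":0,"roll":0,"jaw":1}]'|head -2
python3 -m jog '[{"tx":-4.3,"ty":-0.8,"tz":0,"roll":0,"jaw":1},{"tx":-4.3,"ty":-0.8,"tz":0,"roll":0,"jaw":1},{"tx":-4.3,"ty":-0.8,"tz":0,"roll":0,"jaw":1},{"tx":-4.3,"ty":-0.8,"tz":0,"roll":0,"jaw":1},{"tx":-4.3,"ty":-0.8,"tz":0,"roll":0,"jaw":1},{"tx":-4.3,"ty":-0.8,"tz":0,"roll":0,"jaw":1},{"tx":-4.3,"ty":-0.8,"tz":0,"roll":0,"jaw":1},{"tx":-4.3,"ty":-0.8,"tz":0,"roll":0,"jaw":1}]'|head -3
python3 -c "
from h import *
s=read_state();print(s['joint_positions'])
for n in('scene','top'):
    c=capture(n);C=cam(c)
    for d in trace(n,'top_drawer')[:1]+trace(n,'bench_shelf')[:1]:print(n,d['p'],d['bbox'])
plan([(.22,-.42,.5),(.15,-.6,.45)])"
```

```text
time_s: 6.8
position: [-0.1997, 0.3721, 0.3662]
time_s: 7.6
position: [0.1564, 0.4685, 0.4129]
time_s: 8.4
position: [0.4218, 0.2386, 0.4431]
time_s: 9.2
position: [0.4157, -0.1105, 0.4637]
tcp_rot: [[-0.171, 0.983, 0.064], [0.983, 0.175, -0.06], [-0.07, 0.053, -0.996]]
[-2.89905622e+01  7.50237252e-02  8.97810473e+01 -1.24619395e+00
  8.52556958e+01 -3.89358977e+01]
scene 0.88 [237.7, 116.8, 82.6, 18.9]
scene 0.92 [177.6, 0.0, 173.1, 157.1]
top 0.92 [367.3, 164.3, 19.5, 52.5]
top 0.61 [348.1, 73.2, 211.1, 211.8]
(0.22, -0.42, 0.5) rows 8 each [-3.45 -3.07 -0.38]
(0.15, -0.6, 0.45) rows 5 each [-3.23 -2.06  1.12]
```

```bash
python3 -m jog '[{"tx":-3.4,"ty":-3.1,"tz":-0.4,"roll":0,"jaw":1},{"tx":-3.4,"ty":-3.1,"tz":-0.4,"roll":0,"jaw":1},{"tx":-3.4,"ty":-3.1,"tz":-0.4,"roll":0,"jaw":1},{"tx":-3.4,"ty":-3.1,"tz":-0.4,"roll":0,"jaw":1},{"tx":-3.4,"ty":-3.1,"tz":-0.4,"roll":0,"jaw":1},{"tx":-3.4,"ty":-3.1,"tz":-0.4,"roll":0,"jaw":1},{"tx":-3.4,"ty":-3.1,"tz":-0.4,"roll":0,"jaw":1},{"tx":-3.4,"ty":-3.1,"tz":-0.4,"roll":0,"jaw":1}]' |head -2
python3 -m jog '[{"tx":-3.2,"ty":-2.1,"tz":0.7,"roll":0,"jaw":1},{"tx":-3.2,"ty":-2.1,"tz":0.7,"roll":0,"jaw":1},{"tx":-3.2,"ty":-2.1,"tz":0.7,"roll":0,"jaw":1},{"tx":-3.2,"ty":-2.1,"tz":0.7,"roll":0,"jaw":1},{"tx":-3.2,"ty":-2.1,"tz":0.7,"roll":0,"jaw":1}]' 
python3 -c "
from h import *
s=read_state();print(s['joint_positions'])
plan([(.14,-.71,.48),(.15,-1.2,.8)])"
```

```text
time_s: 10.3
position: [0.2178, -0.4171, 0.5015]
time_s: 10.8
position: [0.1456, -0.5952, 0.4718]
tcp_rot: [[-0.175, 0.982, 0.063], [0.982, 0.179, -0.059], [-0.07, 0.051, -0.996]]
force: [0.3, 0.1, 0.5]
opening: 1.0
grasp_force: 0.0
[-88.36113794  17.91342921  66.65651451   3.50618297  91.91928382
 -98.36599612]
(0.14, -0.71, 0.48) rows 3 each [-3.75 -0.85 -0.06]
(0.15, -1.2, 0.8) rows 13 each [-3.89 -0.47 -2.22]
```

```bash
python3 -m jog '[{"tx":-3.8,"ty":-0.8,"tz":0,"roll":0,"jaw":1},{"tx":-3.8,"ty":-0.8,"tz":0,"roll":0,"jaw":1},{"tx":-3.9,"ty":-0.5,"tz":-1.5,"roll":0,"jaw":1},{"tx":-3.9,"ty":-0.5,"tz":-1.5,"roll":0,"jaw":1},{"tx":-3.9,"ty":-0.5,"tz":-1.5,"roll":0,"jaw":1},{"tx":-3.9,"ty":-0.5,"tz":-1.5,"roll":0,"jaw":1},{"tx":-3.9,"ty":-0.5,"tz":-1.5,"roll":0,"jaw":1},{"tx":0,"ty":0,"tz":0,"roll":0,"jaw":1}]' 
python3 -c "
from h import *
s=read_state();print(s['joint_positions'])"
```

```text
time_s: 11.6
position: [0.1408, -0.8229, 0.5328]
tcp_rot: [[-0.171, 0.983, 0.068], [0.98, 0.177, -0.091], [-0.102, 0.051, -0.993]]
force: [-0.2, 0.2, 0.1]
opening: 1.002
grasp_force: 0.0
[-89.2655816   43.988825    12.64534464   4.37039648 117.9948094
 -97.10027353]
```

```bash
python3 -m jog '[{"tx":-4,"ty":-0.6,"tz":-2.5,"roll":0,"jaw":1},{"tx":-4,"ty":-0.6,"tz":-2.5,"roll":0,"jaw":1},{"tx":-4,"ty":-0.6,"tz":-2.5,"roll":0,"jaw":1},{"tx":-4,"ty":-0.6,"tz":-2.5,"roll":0,"jaw":1},{"tx":0,"ty":0,"tz":0,"roll":0,"jaw":1}]' 
python3 -c "
from h import *
s=read_state();print(s['joint_positions'])"
```

```text
time_s: 12.1
position: [0.1168, -0.8399, 0.5687]
tcp_rot: [[-0.159, 0.984, 0.086], [0.962, 0.174, -0.21], [-0.222, 0.049, -0.974]]
force: [0.4, 0.2, 0.2]
opening: 0.998
grasp_force: 0.0
[-91.37569992  41.85906337  12.49139711   5.67408588 113.47737733
 -98.28499002]
```

```bash
python3 -m jog '[{"tx":-4.4,"ty":-0.6,"tz":-1.5,"roll":0,"jaw":1},{"tx":-4.4,"ty":-0.6,"tz":-1.5,"roll":0,"jaw":1},{"tx":-4.4,"ty":-0.6,"tz":-1.5,"roll":0,"jaw":1},{"tx":-4.4,"ty":-0.6,"tz":-1.5,"roll":0,"jaw":1},{"tx":-4.4,"ty":-0.6,"tz":-1.5,"roll":0,"jaw":1},{"tx":-4.4,"ty":-0.6,"tz":-1.5,"roll":0,"jaw":1},{"tx":-4.4,"ty":-0.6,"tz":-1.5,"roll":0,"jaw":1},{"tx":0,"ty":0,"tz":0,"roll":0,"jaw":1}]' 
python3 -c "
from h import *
s=read_state();print(s['joint_positions'])"
```

```text
time_s: 12.9
position: [0.0921, -0.8898, 0.5978]
tcp_rot: [[-0.14, 0.984, 0.109], [0.9, 0.172, -0.401], [-0.414, 0.042, -0.909]]
force: [-0.5, 0.7, -0.2]
opening: 0.999
grasp_force: 0.0
[-93.71531545  41.07215608  12.49865143   7.94520552 102.91515236
 -99.73221204]
```

```bash
python3 -c "
from h import *
np.set_printoptions(precision=3,suppress=True)
print(capture('wrist')['tool_from_camera'])
plan([(.28,-.45,.55),(.5,-.1,.5),(.54,0.01,.28)])"
```

```text
[[ 0.     0.954  0.3    0.082]
 [ 1.     0.    -0.001 -0.   ]
 [-0.001  0.3   -0.954 -0.144]
 [ 0.     0.     0.     1.   ]]
(0.28, -0.45, 0.55) rows 11 each [ 3.54  2.35 -1.02]
(0.5, -0.1, 0.5) rows 9 each [ 3.39  3.05 -0.78]
(0.54, 0.01, 0.28) rows 6 each [3.07 0.82 2.68]
```

```bash
python3 -m jog '[{"tx":3.5,"ty":2.4,"tz":-1,"roll":0,"jaw":1},{"tx":3.5,"ty":2.4,"tz":-1,"roll":0,"jaw":1},{"tx":3.5,"ty":2.4,"tz":-1,"roll":0,"jaw":1},{"tx":3.5,"ty":2.4,"tz":-1,"roll":0,"jaw":1},{"tx":3.5,"ty":2.4,"tz":-1,"roll":0,"jaw":1},{"tx":3.5,"ty":2.4,"tz":-1,"roll":0,"jaw":1},{"tx":3.5,"ty":2.4,"tz":-1,"roll":0,"jaw":1},{"tx":3.5,"ty":2.4,"tz":-1,"roll":0,"jaw":1}]' |head -2
python3 -m jog '[{"tx":3.5,"ty":2.4,"tz":-1,"roll":0,"jaw":1},{"tx":3.5,"ty":2.4,"tz":-1,"roll":0,"jaw":1},{"tx":3.5,"ty":2.4,"tz":-1,"roll":0,"jaw":1},{"tx":3.4,"ty":3,"tz":-0.8,"roll":0,"jaw":1},{"tx":3.4,"ty":3,"tz":-0.8,"roll":0,"jaw":1},{"tx":3.4,"ty":3,"tz":-0.8,"roll":0,"jaw":1},{"tx":3.4,"ty":3,"tz":-0.8,"roll":0,"jaw":1},{"tx":3.4,"ty":3,"tz":-0.8,"roll":0,"jaw":1}]'|head -2
python3 -m jog '[{"tx":3.4,"ty":3,"tz":-0.8,"roll":0,"jaw":1},{"tx":3.4,"ty":3,"tz":-0.8,"roll":0,"jaw":1},{"tx":3.4,"ty":3,"tz":-0.8,"roll":0,"jaw":1},{"tx":3.4,"ty":3,"tz":-0.8,"roll":0,"jaw":1},{"tx":3.1,"ty":0.8,"tz":2.7,"roll":0,"jaw":1},{"tx":3.1,"ty":0.8,"tz":2.7,"roll":0,"jaw":1},{"tx":0,"ty":0,"tz":0,"roll":0,"jaw":1}]'
cat > look.py <<'E'
from h import *
import sys,json,os
np.set_printoptions(precision=4,suppress=True)
# usage: look.py png|- thing... ; stores rays for triangulating over calls
s=read_state();c=capture("wrist");C=cam(c,s)
if sys.argv[1]!="-":cv2.imwrite("pics/"+sys.argv[1],c["img"][...,::-1])
F="rays.json";D=json.load(open(F)) if os.path.exists(F) else {}
for t in sys.argv[2:]:
    l=landmark_of("wrist",t)
    if not l:print(t,None);continue
    o,d=ray(C,l[0]["point"]);print(t,l[0]["point"],round(l[0]["p"],2))
    D.setdefault(t,[]).append([list(o),list(d)])
    if len(D[t])>1:print("   tri",*tri([(np.array(a),np.array(b)) for a,b in D[t]]))
json.dump(D,open(F,"w"))
print(s["joint_positions"])
E
python3 look.py w1.png top_handle shelf_edge bench_shelf drawer_floor
```

```text
time_s: 13.75
position: [0.2341, -0.5715, 0.5621]
time_s: 14.55
position: [0.4059, -0.2576, 0.5227]
time_s: 15.25
position: [0.5116, -0.0636, 0.4212]
tcp_rot: [[-0.148, 0.984, 0.1], [0.902, 0.176, -0.395], [-0.406, 0.032, -0.913]]
force: [0.1, -0.4, -0.3]
opening: 0.998
grasp_force: 0.0
top_handle [183.6, 292.8] 0.72
shelf_edge [237.4, 299.8] 0.88
bench_shelf [143.5, 292.9] 0.63
drawer_floor [143.0, 293.1] 0.27
[ -7.371    9.9712  88.4845 -23.2443  73.5657 -12.0576]
```

View pics/w1.png

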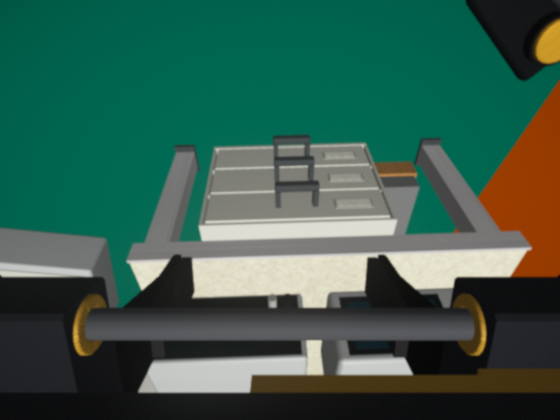

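The wrist picture shows the three drawers upside down, with the bars at (296,187) top, (294,162) middle and (291,140) bottom. The shelf edge is at row 240. Next I'll move lower and take a second view.

```bash
python3 -m jog '[{"tx":3.5,"ty":0.9,"tz":2.7,"roll":0,"jaw":1},{"tx":3.5,"ty":0.9,"tz":2.7,"roll":0,"jaw":1},{"tx":3.5,"ty":0.9,"tz":2.7,"roll":0,"jaw":1},{"tx":3.5,"ty":0.9,"tz":2.7,"roll":0,"jaw":1},{"tx":0,"ty":0,"tz":0,"roll":0,"jaw":1}]'
python3 look.py w2.png top_handle shelf_edge bench_shelf
python3 - <<'E'
from h import *
for t in ("top_handle","top_drawer"):
    for d in trace("wrist",t)[:1]: print(t,d["p"],d["bbox"])
E
```

```text
time_s: 16.0
position: [0.5401, 0.0238, 0.2688]
tcp_rot: [[-0.144, 0.984, 0.103], [0.901, 0.174, -0.397], [-0.409, 0.036, -0.912]]
force: [-0.4, -0.5, 0.1]
opening: 1.003
grasp_force: 0.0
top_handle [327.7, 260.0] 0.92
   tri [ 0.5609 -0.1924  0.158 ] [np.float64(0.19551152576442266), np.float64(0.195511525764351)]
shelf_edge None
bench_shelf [243.6, 266.4] 0.82
   tri [ 0.576  -0.2247  0.0001] [np.float64(1.436225718410426), np.float64(1.4362257184101437)]
[  2.9678  22.6842  95.7289 -27.8021  59.573    7.2524]
top_handle 0.83 [157.8, 337.3, 217.2, 34.5]
top_drawer 0.94 [156.1, 338.9, 213.9, 32.4]
```

View pics/w2.png

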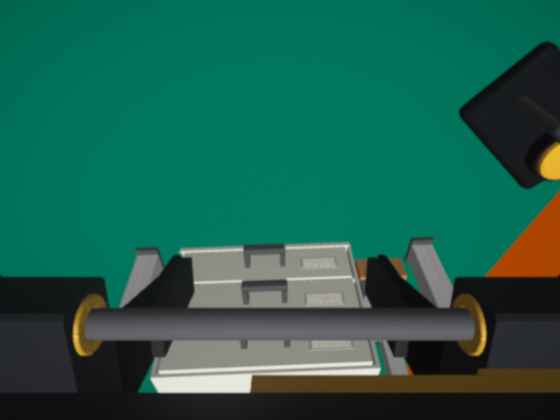

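In the second wrist picture, the bottom bar is at (265,250) and the middle bar at (265,287). The top bar is hidden behind the gripper's crossbar, but its legs show at (244,343) and (288,343). I'll fit the cabinet pose from both wrist views.

```bash
cat > fit.py <<'E'
from h import *
from scipy.optimize import least_squares
np.set_printoptions(precision=4,suppress=True)
c=capture("wrist");s2=read_state()
s1=dict(position=np.array([0.5116,-0.0636,0.4212]),tcp_rot=np.array([[-0.148,0.984,0.1],[0.902,0.176,-0.395],[-0.406,0.032,-0.913]]))
u,_,v=np.linalg.svd(s1["tcp_rot"]);s1["tcp_rot"]=u@v
C1,C2=cam(c,s1),cam(c,s2)
P=[]
def add(C,u,v,p,k=0):P.append((C,np.array((v,u)),np.array(p)/1000,k))
add(C1,291,140,(-30,0,42));add(C1,294,161,(-30,0,102));add(C1,297,185,(-30,0,162),1)
add(C2,265,247,(-30,0,42));add(C2,265,284,(-30,0,102))
add(C1,214,149,(0,-125,0));add(C1,367,144,(0,125,0));add(C2,180,250,(0,-125,0));add(C2,350,243,(0,125,0))
add(C2,154,377,(0,-125,190));add(C2,379,370,(0,125,190))
def f(v,full=0):
    c,s=np.cos(v[2]),np.sin(v[2]);R=np.array([[c,-s,0],[s,c,0],[0,0,1]])
    r=[proj(C,R@(p-[k*v[3],0,0])+[v[0],v[1],0])-px for C,px,p,k in P]
    return np.array(r) if full else np.ravel(r)
b=least_squares(f,[.57,-.22,-1.4,0.005],loss="soft_l1",x_scale=[.1,.1,.1,.01]);v=b.x
print(v,np.degrees(v[2]));print(f(v,1))
c,s=np.cos(v[2]),np.sin(v[2]);x=np.array([c,s,0])
print("handle",np.array([v[0],v[1],.156])-x*(.03+v[3]),"handle0",np.array([v[0],v[1],.156])-x*.03)
E
python3 fit.py
```

```text
[ 0.5763 -0.2305 -1.3699  0.0108] -78.49011643676363
[[  3.3679   2.1823]
 [  4.4298   1.8492]
 [  0.0155   2.1622]
 [  2.0264  -1.849 ]
 [  1.0074  -1.1519]
 [  0.0874   2.4943]
 [ -0.5399  -0.629 ]
 [ -3.5993   0.3762]
 [ -5.5386  -3.2431]
 [ -3.7568  -1.0252]
 [-10.257    0.0578]]
handle [ 0.5681 -0.1905  0.156 ] handle0 [ 0.5703 -0.2011  0.156 ]
```

```bash
python3 -c "
from h import *
s=read_state();C=cam(capture('wrist'),s);print('tcp px',proj(C,s['position']))
plan([(.553,-.121,.158)])"
```

```text
tcp px [291.09955387 279.66046873]
(0.553, -0.121, 0.158) rows 4 each [-2.06 -0.48  4.11]
```

```bash
python3 -m jog '[{"tx":-2.1,"ty":-0.5,"tz":4.1,"roll":0,"jaw":1},{"tx":-2.1,"ty":-0.5,"tz":4.1,"roll":0,"jaw":1},{"tx":-2.1,"ty":-0.5,"tz":4.1,"roll":0,"jaw":1},{"tx":-2.1,"ty":-0.5,"tz":4.1,"roll":0,"jaw":1},{"tx":0,"ty":0,"tz":0,"roll":0,"jaw":1}]'
python3 look.py w3.png top_handle bench_shelf
python3 -c "
from h import *
s=read_state();C=cam(capture('wrist'),s);print([proj(C,p) for p in ([.5681,-.1905,.156],[.561,-.192,.156])])"
```

```text
time_s: 16.9
position: [0.5497, -0.1256, 0.1542]
tcp_rot: [[-0.137, 0.985, 0.102], [0.902, 0.167, -0.399], [-0.41, 0.038, -0.911]]
force: [-0.7, -0.4, 0.5]
opening: 0.997
grasp_force: 0.0
top_handle [369.3, 286.5] 0.6
   tri [ 0.562  -0.1912  0.159 ] [np.float64(1.5745705525728595), np.float64(1.110477760614417), np.float64(2.6421508036882235)]
bench_shelf [223.3, 279.3] 0.71
   tri [ 0.5748 -0.2246  0.0007] [np.float64(2.5500772340857245), np.float64(0.60460847598078), np.float64(2.3320168322633275)]
[-13.5715  32.0282 102.9108 -35.5357  38.6946   4.1342]
[array([360.55417273, 286.387243  ]), array([361.29064753, 274.07701119])]
```

View pics/w3.png

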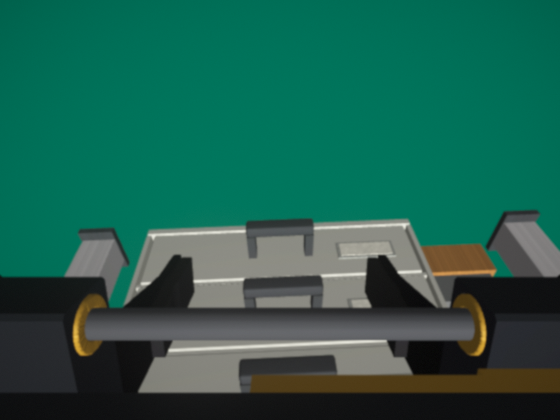

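The third picture shows the top bar centred at col 287, with its outer edge at row 357. The middle bar is at rows 276–296 and the bottom bar at rows 220–236. I'll work out how far the top drawer is already open.

Run:
```python
from h import *
np.set_printoptions(precision=1,suppress=True)
s=read_state();C=cam(capture('wrist'),s)
from scipy.optimize import least_squares
def pts(v,z,op):
    x=np.array([np.cos(v[2]),np.sin(v[2]),0]);y=np.array([-x[1],x[0],0]);o=np.array([v[0],v[1],0])
    return [proj(C,o-x*(.035+op)+y*q+[0,0,z-.006]) for q in(-.028,.028)]
obs=dict(b=[(223,247),(221,313)],m=[(280,244),(278,322)],t=[(358,240),(357,336)])
def f(v):
    return np.ravel([np.array(pts(v,z,op))-obs[k] for k,z,op in(("b",.036,0),("m",.096,0),("t",.156,v[3]))])
b=least_squares(f,[.575,-.226,-1.39,.005],x_scale=[.1,.1,.1,.01]);print(np.round(b.x,4),np.degrees(b.x[2]));print(f(b.x))
x=np.array([np.cos(b.x[2]),np.sin(b.x[2]),0]);h=np.array([b.x[0],b.x[1],.156])-x*(.03+b.x[3])
print(np.round(h,4)); R=s["tcp_rot"]
print("to handle, tool cm",np.round(R.T@(h-s["position"])*100,2),"out part",(h-s["position"])@x)
```

```text
[ 0.6 -0.2 -1.4 -0. ] -81.24537676673853
[ 0.2  0.2  1.2 -1.3 -1.1  1.4 -0.8 -1.2  0.5  3.1 -1.5 -2.6]
[ 0.6 -0.2  0.2]
to handle, tool cm [-7.6  0.6  3.7] out part 0.0841756360991711
```

```bash
python3 -m jog '[{"tx":-2,"ty":0.2,"tz":0.9,"roll":0,"jaw":1},{"tx":-2,"ty":0.2,"tz":0.9,"roll":0,"jaw":1},{"tx":0,"ty":0,"tz":0,"roll":0,"jaw":1}]'
python3 look.py w4.png top_handle
```

```text
time_s: 17.45
position: [0.5651, -0.165, 0.159]
tcp_rot: [[-0.139, 0.984, 0.114], [0.9, 0.173, -0.4], [-0.413, 0.047, -0.91]]
force: [0.1, 0.5, 0.0]
opening: 1.002
grasp_force: 0.0
top_handle None
[-17.3963  32.426  100.6944 -34.3751  37.9785  -1.0117]
```

View pics/w4.png

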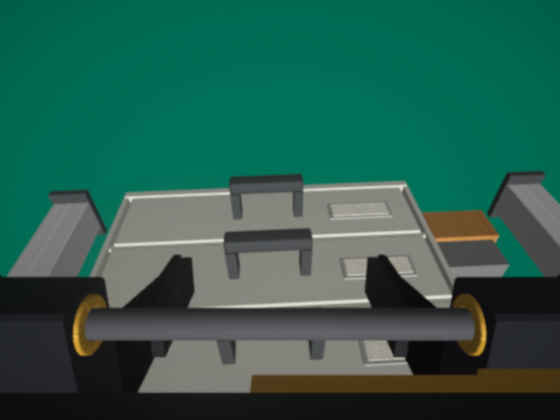

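The fourth picture shows the bottom bar at rows 178–193 and cols 230–302, and the middle bar at rows 232–250 and cols 224–312. The top bar is behind the crossbar, with legs at cols 227 and 317, rows 335–360.

```bash
cat > fit2.py <<'E'
from h import *
from scipy.optimize import least_squares
c=capture('wrist')
def S(p,R):
    u,_,v=np.linalg.svd(np.array(R));return cam(c,dict(position=np.array(p),tcp_rot=u@v))
C3=S([0.5497,-0.1256,0.1542],[[-0.137,0.985,0.102],[0.902,0.167,-0.399],[-0.41,0.038,-0.911]])
C4=S([0.5651,-0.165,0.159],[[-0.139,0.984,0.114],[0.9,0.173,-0.4],[-0.413,0.047,-0.91]])
# outer lower edge of bars, ends
obs=[(C3,.036,0,(223,247),(221,313)),(C3,.096,0,(280,244),(278,322)),(C3,.156,1,(358,240),(357,336)),
     (C4,.036,0,(179,230),(177,302)),(C4,.096,0,(234,224),(231,312))]
def f(v):
    x=np.array([np.cos(v[2]),np.sin(v[2]),0]);y=np.array([-x[1],x[0],0]);o=np.array([v[0],v[1],0]);r=[]
    for C,z,k,a,b in obs:
        for q,px in((-.028,a),(.028,b)): r+=list(proj(C,o-x*(.035+k*v[3])+y*q+[0,0,z-.006+v[4]])-px)
    return np.array(r)
b=least_squares(f,[.575,-.226,-1.39,.005,0],x_scale=[.1,.1,.1,.01,.01]);v=b.x
print([round(float(t),4) for t in v],np.degrees(v[2]));print(np.round(f(v),1))
x=np.array([np.cos(v[2]),np.sin(v[2]),0]);h=np.array([v[0],v[1],.156+v[4]])-x*(.03+v[3])
s=read_state();print(h,"tool cm",s["tcp_rot"].T@(h-s["position"])*100,"in",(h-s["position"])@x,"along y",(h-s["position"])@[-x[1],x[0],0])
E
python3 fit2.py
```

```text
[0.572, -0.2287, -1.4086, 0.0037, 0.0025] -80.70761973460937
[-0.6 -0.7 -0.1 -0.1 -0.1 -0.3 -0.2  0.1  1.1 -0.4 -1.1 -0.2 -0.4  0.1
  0.3  0.8  0.   1.   0.9 -0.2]
[ 0.56651966 -0.19538517  0.15851689] tool cm [-3.00863856 -0.2176671   1.25715954] in 0.03262043791360155 along y -0.0017918656699260774
```

```bash
python3 -m jog '[{"tx":-0.9,"ty":-0.1,"tz":0.4,"roll":0,"jaw":1},{"tx":-0.9,"ty":-0.1,"tz":0.4,"roll":0,"jaw":1},{"tx":-0.9,"ty":0,"tz":0.35,"roll":0,"jaw":1},{"tx":0,"ty":0,"tz":0,"roll":0,"jaw":1}]'
python3 -m jog '[{"tx":0,"ty":0,"tz":0,"roll":0,"jaw":0.5},{"tx":0,"ty":0,"tz":0,"roll":0,"jaw":0.5},{"tx":0,"ty":0,"tz":0,"roll":0,"jaw":0.5},{"tx":0,"ty":0,"tz":0,"roll":0,"jaw":0.5},{"tx":0,"ty":0,"tz":0,"roll":0,"jaw":0.5},{"tx":0,"ty":0,"tz":0,"roll":0,"jaw":0.5}]'
```

```text
time_s: 18.0
position: [0.5665, -0.195, 0.1577]
tcp_rot: [[-0.139, 0.984, 0.11], [0.901, 0.172, -0.399], [-0.411, 0.044, -0.91]]
force: [-0.2, 0.2, 0.1]
opening: 0.997
grasp_force: 0.0
time_s: 18.6
position: [0.5657, -0.1932, 0.1574]
tcp_rot: [[-0.141, 0.984, 0.109], [0.901, 0.173, -0.398], [-0.411, 0.042, -0.911]]
force: [0.1, 0.6, 1.2]
opening: 0.64
grasp_force: 30.0
```

```bash
python3 -m jog '[{"tx":1.37,"ty":0.02,"tz":-0.62,"roll":0,"jaw":0.5},{"tx":2.74,"ty":0.03,"tz":-1.23,"roll":0,"jaw":0.5},{"tx":2.74,"ty":0.03,"tz":-1.23,"roll":0,"jaw":0.5},{"tx":2.74,"ty":0.04,"tz":-1.23,"roll":0,"jaw":0.5},{"tx":0,"ty":0,"tz":0,"roll":0,"jaw":0.5}]'
python3 -c "
from h import *
plan([(.567-.1616*.219,-.1954+.9869*.219,.157)],3)"
```

```text
time_s: 19.1
position: [0.5453, -0.0868, 0.1574]
tcp_rot: [[-0.144, 0.984, 0.104], [0.901, 0.174, -0.398], [-0.41, 0.036, -0.911]]
force: [-8.0, 0.3, 5.1]
opening: 0.642
grasp_force: 29.9
(0.5316095999999999, 0.020731100000000002, 0.157) rows 4 each [ 2.47  0.13 -1.1 ]
```

```bash
python3 -m jog '[{"tx":2.74,"ty":-0.1,"tz":-1.23,"roll":0,"jaw":0.5},{"tx":2.74,"ty":-0.05,"tz":-1.23,"roll":0,"jaw":0.5},{"tx":2.74,"ty":-0.05,"tz":-1.23,"roll":0,"jaw":0.5},{"tx":0.9,"ty":0,"tz":-0.4,"roll":0,"jaw":0.5},{"tx":0.7,"ty":0,"tz":-0.3,"roll":0,"jaw":0.5},{"tx":0,"ty":0,"tz":0,"roll":0,"jaw":0.5}]'
```

```text
time_s: 19.7
position: [0.5253, 0.0164, 0.1573]
tcp_rot: [[-0.142, 0.984, 0.104], [0.9, 0.173, -0.4], [-0.412, 0.037, -0.91]]
force: [-7.3, 1.7, 7.1]
opening: 0.638
grasp_force: 30.0
```

```bash
python3 -m jog '[{"tx":0.4,"ty":0,"tz":-0.18,"roll":0,"jaw":0.5},{"tx":0.2,"ty":0,"tz":-0.09,"roll":0,"jaw":0.5},{"tx":0,"ty":0,"tz":0,"roll":0,"jaw":0.5}]'
```

```text
time_s: 20.0
position: [0.5243, 0.0216, 0.1573]
tcp_rot: [[-0.142, 0.984, 0.104], [0.9, 0.172, -0.401], [-0.413, 0.036, -0.91]]
force: [-6.2, -1.1, 6.9]
opening: 0.637
grasp_force: 30.0
```

```bash
python3 -m jog '[{"tx":0.4,"ty":0,"tz":-0.18,"roll":0,"jaw":0.5},{"tx":0.3,"ty":0,"tz":-0.13,"roll":0,"jaw":0.5},{"tx":0,"ty":0,"tz":0,"roll":0,"jaw":0.5},{"tx":0,"ty":0,"tz":0,"roll":0,"jaw":0.5}]'
```

```text
time_s: 20.4
position: [0.5242, 0.0227, 0.1573]
tcp_rot: [[-0.144, 0.984, 0.1], [0.895, 0.173, -0.411], [-0.422, 0.03, -0.906]]
force: [1.9, -27.2, -5.6]
opening: 0.64
grasp_force: 30.0
```

```bash
rm -f rays.json; python3 -m jog '[{"tx":-0.6,"ty":0,"tz":0.25,"roll":0,"jaw":0.5},{"tx":0,"ty":0,"tz":0,"roll":0,"jaw":1},{"tx":0,"ty":0,"tz":0,"roll":0,"jaw":1},{"tx":0,"ty":0,"tz":0,"roll":0,"jaw":1},{"tx":0,"ty":0,"tz":0,"roll":0,"jaw":1},{"tx":0,"ty":0,"tz":-1.5,"roll":0,"jaw":1},{"tx":0,"ty":0,"tz":-3,"roll":0,"jaw":1},{"tx":0,"ty":0,"tz":-4.5,"roll":0,"jaw":1}]'
python3 -m jog '[{"tx":-2,"ty":0,"tz":-4.5,"roll":0,"jaw":1},{"tx":-2,"ty":0,"tz":-4.5,"roll":0,"jaw":1},{"tx":-2,"ty":0,"tz":-4.5,"roll":0,"jaw":1},{"tx":0,"ty":0,"tz":0,"roll":0,"jaw":1}]'
python3 look.py w5.png heat_sink transformer drawer_floor top_handle
python3 - <<'E'
from h import *
np.set_printoptions(precision=4,suppress=True)
for n in("scene","top"):
    C=cam(capture(n))
    for t in("heat_sink","transformer","drawer_floor","top_handle"):
        for l in landmark_of(n,t)[:1]:print(n,t,l["p"],l["point"],atz(ray(C,l["point"]),.156 if t=="top_handle" else .135))
E
```

```text
time_s: 21.2
position: [0.5162, 0.0597, 0.238]
tcp_rot: [[-0.142, 0.984, 0.105], [0.901, 0.172, -0.398], [-0.41, 0.038, -0.911]]
force: [1.5, 0.8, -0.5]
opening: 0.992
grasp_force: 0.0
time_s: 21.6
position: [0.5145, 0.06, 0.3948]
tcp_rot: [[-0.135, 0.983, 0.126], [0.901, 0.175, -0.397], [-0.412, 0.06, -0.909]]
force: [0.5, 0.7, -0.1]
opening: 0.999
grasp_force: 0.0
heat_sink [203.7, 233.2] 0.73
transformer [199.5, 311.3] 0.79
drawer_floor [230.5, 267.7] 0.71
top_handle [128.4, 267.1] 0.56
[  7.3638  13.3924  88.2733 -25.0871  75.1414   3.8713]
scene heat_sink 0.64 [165.1, 301.1] [ 0.5048 -0.1069  0.135 ]
scene transformer 0.55 [172.3, 267.4] [ 0.6007 -0.0812  0.135 ]
scene drawer_floor 0.85 [152.0, 285.7] [ 0.5504 -0.1465  0.135 ]
scene top_handle 0.72 [205.2, 294.6] [0.5207 0.0212 0.156 ]
top heat_sink 0.21 [158.6, 202.2] [0.7185 0.2238 0.135 ]
top transformer 0.65 [203.2, 320.3] [ 0.6038 -0.075   0.135 ]
top drawer_floor 0.64 [226.8, 349.9] [ 0.5446 -0.1473  0.135 ]
```

View pics/w5.png

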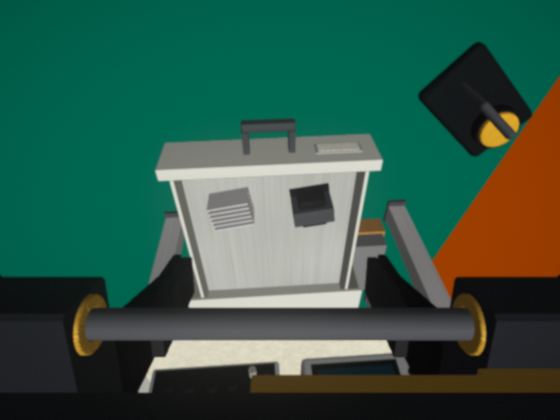

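The fifth picture shows the drawer fully open. The heat sink is at (231,209) with its fins running nearly along the drawer's width, and the transformer is at (312,205). Gripping the fin ends along its 50 mm suits the tilted tool, because the tilt axis is then the closing axis. I'll take a closer look.

```bash
python3 -c "
from h import *
s=read_state();C=cam(capture('wrist'),s)
for k,p in dict(sink=(203.7,233.2),tr=(199.5,311.3),fl=(230.5,267.7)).items(): print(k,atz(ray(C,p),.135))
plan([(.494,-.057,.28)])"
```

```text
sink [ 0.49134526 -0.10490187  0.135     ]
tr [ 0.58858142 -0.08432126  0.135     ]
fl [ 0.54201355 -0.14610991  0.135     ]
(0.494, -0.057, 0.28) rows 4 each [-1.46 -1.03  3.54]
```

```bash
python3 -m jog '[{"tx":-1.5,"ty":-0.8,"tz":3.5,"roll":0,"jaw":1},{"tx":-1.5,"ty":-0.8,"tz":3.5,"roll":0,"jaw":0.8},{"tx":-1.5,"ty":-0.8,"tz":3.5,"roll":0,"jaw":0.8},{"tx":-1.5,"ty":-0.8,"tz":3.5,"roll":0,"jaw":0.8},{"tx":0,"ty":0,"tz":0,"roll":0,"jaw":0.8},{"tx":0,"ty":0,"tz":0,"roll":0,"jaw":0.8},{"tx":0,"ty":0,"tz":0,"roll":0,"jaw":0.8}]'
python3 look.py w6.png heat_sink transformer drawer_floor
python3 - <<'E'
from h import *
s=read_state();c=capture('wrist');C=cam(c,s)
l=landmark_of('wrist','heat_sink')[0]['point'];print(atz(ray(C,l),.135))
d=trace('wrist','heat_sink')[0];print(d['p'],d['bbox'])
k=max(cv2.findContours(d['pixels'].astype(np.uint8),0,2)[0],key=cv2.contourArea);print(cv2.approxPolyDP(k,3,True)[:,0].tolist())
print(s['tcp_rot'],s['position'])
x,y,w,h=map(int,d['bbox']);im=c['img'][max(y-20,0):y+h+20,x-20:x+w+20]
print(x-20,max(y-20,0),im.shape);cv2.imwrite('pics/c6.png',cv2.resize(im,None,fx=5,fy=5,interpolation=2)[...,::-1])
E
```

```text
time_s: 23.1
position: [0.5043, -0.0557, 0.2836]
tcp_rot: [[-0.14, 0.984, 0.112], [0.901, 0.174, -0.398], [-0.411, 0.045, -0.91]]
force: [-0.1, 1.2, -0.4]
opening: 0.801
grasp_force: 0.0
heat_sink [183.7, 252.5] 0.93
   tri [ 0.4985 -0.1089  0.1354] [np.float64(1.6805628600545508), np.float64(1.680562860054585)]
transformer [181.5, 373.1] 0.88
   tri [ 0.6003 -0.0912  0.1345] [np.float64(0.23451364117596124), np.float64(0.23451364117595663)]
drawer_floor [229.0, 309.1] 0.63
   tri [ 0.5454 -0.1191  0.1716] [np.float64(0.8906033296576688), np.float64(0.8906033296577042)]
[ -6.4454  17.4569 101.7521 -28.0677  54.5086  -0.6401]
[ 0.4973932  -0.10607627  0.135     ]
0.65 [217.9, 160.1, 71.6, 66.4]
[[279, 160], [219, 171], [217, 195], [230, 226], [288, 217]]
[[-0.14110747  0.9836317   0.1120596 ]
 [ 0.90055026  0.17455052 -0.39817252]
 [-0.41121517  0.04473019 -0.91044016]] [ 0.50390296 -0.05537086  0.2834193 ]
197 140 (106, 111, 3)
```

View pics/c6.png

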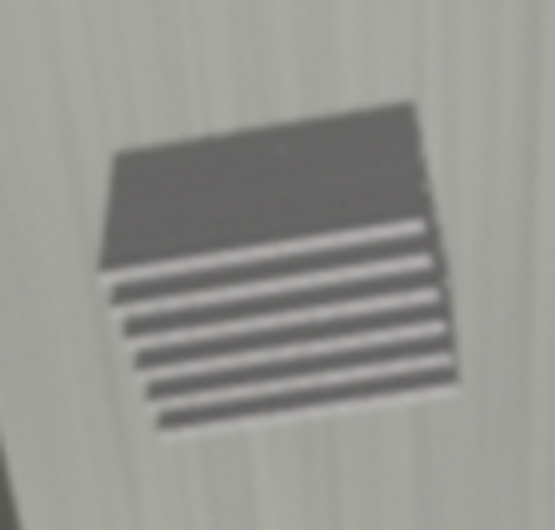

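The crop shows the heat sink upright, with its fin tops' corners at picture points (217,194), (282,184), (289,218) and (229,226), and the foot of the outer face at (220,171)–(280,160).

```bash
cat > sink.py <<'E'
from h import *
from scipy.optimize import least_squares
np.set_printoptions(precision=4,suppress=True)
s=read_state();C=cam(capture('wrist'),s)
# (col,row) obs and own coords
obs=[((217,194.4),(-25,-18,32)),((282,184.4),(25,-18,32)),((288.6,217.6),(25,18,32)),((228.6,226),(-25,18,32)),((220,170.6),(-25,-18,0)),((279.6,160.4),(25,-18,0))]
def f(v):
    c,q=np.cos(v[3]),np.sin(v[3])
    R=np.array([[c,-q,0],[q,c,0],[0,0,1]])@np.diag([1,-1,1])  # y sign irrelevant: use outward = -y
    return np.ravel([proj(C,R@(np.array(p)*[1,1,1]/1000)+v[:3])-np.array(o)[::-1] for o,p in obs])
b=least_squares(f,[.5,-.107,.135,.2],x_scale=[.1,.1,.1,.1]);v=b.x
print(v,np.degrees(v[3]));print(f(v))
R=s["tcp_rot"];g=v[:3]+[0,0,.025];print("grasp",g,"tool yaw",np.degrees(np.arctan2(R[1,1],R[0,1])))
r=-(v[3]-np.arctan2(R[1,1],R[0,1]));print("roll rad approx",r)
c,q=np.cos(r),np.sin(r);R2=R@np.array([[c,-q,0],[q,c,0],[0,0,1]])
print(R2);d=g-s["position"];print("after roll: tool cm",R2.T@d*100, "10cm short:",R2.T@(d)*100-[0,0,6])
E
python3 sink.py
```

```text
[ 0.4976 -0.1086  0.1316  0.3361] 19.259227485124207
[-0.4923  0.2011 -0.5551 -0.5809  0.6179 -0.3949  1.0482  0.4471 -0.5902
  0.4608  0.0625 -0.0853]
grasp [ 0.4976 -0.1086  0.1566] tool yaw 10.030938457275623
roll rad approx -0.16106402786162446
[[-0.297   0.9484  0.1108]
 [ 0.8611  0.3162 -0.3982]
 [-0.4127 -0.0229 -0.9106]]
after roll: tool cm [ 0.8341 -1.9402 13.5458] 10cm short: [ 0.8341 -1.9402  7.5458]
```

```bash
python3 -m jog '[{"tx":0,"ty":0,"tz":0,"roll":-0.08,"jaw":0.82},{"tx":0,"ty":0,"tz":0,"roll":-0.08,"jaw":0.82},{"tx":0.4,"ty":-1,"tz":2,"roll":0,"jaw":0.82},{"tx":0.4,"ty":-0.9,"tz":2,"roll":0,"jaw":0.82},{"tx":0,"ty":0,"tz":3,"roll":0,"jaw":0.82},{"tx":0,"ty":0,"tz":0,"roll":0,"jaw":0.82},{"tx":0,"ty":0,"tz":0,"roll":0,"jaw":0.82}]'
python3 look.py w7.png heat_sink
python3 -c "
from h import *
s=read_state();C=cam(capture('wrist'),s);d=trace('wrist','heat_sink')[0];print(d['p'],d['bbox'])
import itertools
c,q=np.cos(.3361),np.sin(.3361)
for z in(0,.032):print([np.round(proj(C,[.4976+c*a-q*b,-.1086+q*a+c*b,.1316+z])).tolist() for a,b in((-.025,.018),(.025,.018),(.025,-.018),(-.025,-.018))])
plan([(.4976,-.107,.159)])"
```

```text
time_s: 24.2
position: [0.4906, -0.0832, 0.2159]
tcp_rot: [[-0.296, 0.949, 0.109], [0.862, 0.314, -0.398], [-0.412, -0.024, -0.911]]
force: [0.7, 0.1, 0.4]
opening: 0.824
grasp_force: 0.0
heat_sink [212.5, 281.1] 0.55
   tri [ 0.499  -0.1134  0.1287] [np.float64(2.1254535745542706), np.float64(1.449690150084548), np.float64(1.27589035708107)]
[-10.1034  22.3271 108.2061 -32.8602  43.4154  -5.7004]
0.71 [236.4, 188.7, 85.9, 76.8]
[[189.0, 240.0], [190.0, 317.0], [229.0, 315.0], [229.0, 245.0]]
[[223.0, 235.0], [224.0, 321.0], [264.0, 317.0], [264.0, 240.0]]
(0.4976, -0.107, 0.159) rows 2 each [ 0.07 -0.02  3.16]
```

View pics/w7.png

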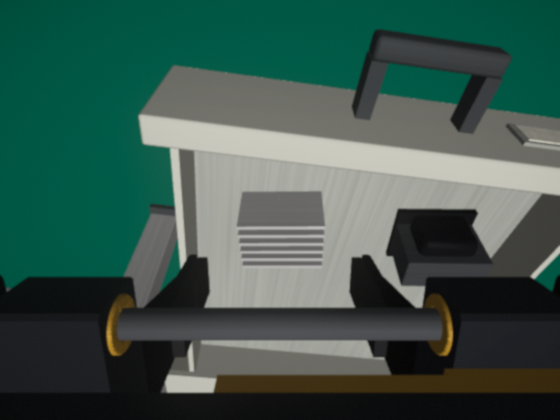

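The seventh wrist picture shows the sink at cols 238–323, rows 192–265, where predicted and centred between the fingers. I'll descend and grip.

```bash
python3 -m jog '[{"tx":0,"ty":0,"tz":2,"roll":0,"jaw":0.82},{"tx":0.1,"ty":0,"tz":2,"roll":0,"jaw":0.82},{"tx":0,"ty":0,"tz":1.5,"roll":0,"jaw":0.82},{"tx":0,"ty":0,"tz":0.7,"roll":0,"jaw":0.82},{"tx":0,"ty":0,"tz":0,"roll":0,"jaw":0.82}]'
python3 -m jog '[{"tx":0,"ty":0,"tz":0,"roll":0,"jaw":0.5},{"tx":0,"ty":0,"tz":0,"roll":0,"jaw":0.4},{"tx":0,"ty":0,"tz":0,"roll":0,"jaw":0.4},{"tx":0,"ty":0,"tz":0,"roll":0,"jaw":0.4},{"tx":0,"ty":0,"tz":0,"roll":0,"jaw":0.4},{"tx":0,"ty":0,"tz":0,"roll":0,"jaw":0.4}]'
```

```text
time_s: 24.9
position: [0.4971, -0.1071, 0.1589]
tcp_rot: [[-0.296, 0.949, 0.109], [0.862, 0.314, -0.398], [-0.412, -0.024, -0.911]]
force: [0.0, 0.2, 0.0]
opening: 0.822
grasp_force: 0.0
time_s: 25.5
position: [0.4975, -0.1068, 0.1596]
tcp_rot: [[-0.295, 0.949, 0.111], [0.861, 0.315, -0.398], [-0.413, -0.022, -0.91]]
force: [-1.4, 2.1, 5.0]
opening: 0.572
grasp_force: 29.8
```

```bash
python3 -m jog '[{"tx":-0.4,"ty":0,"tz":-0.9,"roll":0,"jaw":0.4},{"tx":-0.8,"ty":-0.1,"tz":-1.8,"roll":0,"jaw":0.4},{"tx":-1.6,"ty":-0.1,"tz":-3.6,"roll":0,"jaw":0.4},{"tx":-1.6,"ty":-0.1,"tz":-3.6,"roll":0,"jaw":0.4},{"tx":-1.2,"ty":0,"tz":-2.7,"roll":0,"jaw":0.4},{"tx":0,"ty":0,"tz":0,"roll":0,"jaw":0.4}]'
python3 - <<'E'
from h import *
np.set_printoptions(precision=4,suppress=True)
C={n:cam(capture(n)) for n in("scene","top")}
for t in("kit_tray","empty_compartment","capacitor","top_handle"):
    R=[ray(C[n],l[0]["point"]) for n in C if (l:=landmark_of(n,t))]
    print(t,[atz(r,.004) for r in R],*(tri(R) if len(R)==2 else ()))
for n in C:
    d=trace(n,"kit_tray")[0];k=max(cv2.findContours(d['pixels'].astype(np.uint8),0,2)[0],key=cv2.contourArea)
    (u,v),_,_=cv2.minAreaRect(k);b=cv2.boxPoints(cv2.minAreaRect(k))
    print(n,"tray rim centre",atz(ray(C[n],(v,u)),.02),[atz(ray(C[n],(q[1],q[0])),.02)[:2].round(3).tolist() for q in b])
plan([(.52,.2,.31),(.542,.393,.26)])
E
```

```text
time_s: 26.1
position: [0.4992, -0.1064, 0.3017]
tcp_rot: [[-0.292, 0.949, 0.118], [0.861, 0.315, -0.4], [-0.417, -0.015, -0.909]]
force: [0.3, -0.0, -1.1]
opening: 0.574
grasp_force: 29.8
kit_tray [array([0.48  , 0.3975, 0.004 ]), array([0.4925, 0.3809, 0.004 ])] [ 0.4864  0.3953 -0.0292] [np.float64(8.735649825198335), np.float64(8.735649825198372)]
empty_compartment [array([0.5451, 0.3909, 0.004 ]), array([0.5465, 0.3998, 0.004 ])] [0.5444 0.3906 0.0293] [np.float64(0.7384460723190956), np.float64(0.7384460723192409)]
capacitor [array([0.4069, 0.3791, 0.004 ]), array([0.4122, 0.3732, 0.004 ])] [ 0.4089  0.3782 -0.0077] [np.float64(3.385384627227735), np.float64(3.3853846272277357)]
top_handle [array([ 0.5178, -0.0355,  0.004 ])]
scene tray rim centre [0.4858 0.3993 0.02  ] [[0.605, 0.464], [0.611, 0.343], [0.363, 0.333], [0.364, 0.454]]
top tray rim centre [0.4829 0.3937 0.02  ] [[0.608, 0.468], [0.608, 0.334], [0.362, 0.322], [0.362, 0.451]]
(0.52, 0.2, 0.31) rows 7 each [ 3.59  1.68 -1.88]
(0.542, 0.393, 0.26) rows 5 each [ 3.61  1.66 -0.58]
```

```bash
python3 -m jog '[{"tx":1.8,"ty":0.8,"tz":-0.9,"roll":0,"jaw":0.4},{"tx":3.6,"ty":1.7,"tz":-1.9,"roll":0,"jaw":0.4},{"tx":3.6,"ty":1.7,"tz":-1.9,"roll":0,"jaw":0.4},{"tx":3.6,"ty":1.7,"tz":-1.9,"roll":0,"jaw":0.4},{"tx":3.6,"ty":1.7,"tz":-1.9,"roll":0,"jaw":0.4},{"tx":3.6,"ty":1.7,"tz":-1.9,"roll":0,"jaw":0.4},{"tx":3.6,"ty":1.7,"tz":-1.5,"roll":0,"jaw":0.4},{"tx":3.6,"ty":1.7,"tz":-0.6,"roll":0,"jaw":0.4}]'|head -2
python3 -m jog '[{"tx":3.6,"ty":1.7,"tz":-0.6,"roll":0,"jaw":0.4},{"tx":3.6,"ty":1.7,"tz":-0.6,"roll":0,"jaw":0.4},{"tx":3.6,"ty":1.7,"tz":-0.6,"roll":0,"jaw":0.4},{"tx":1.8,"ty":0.8,"tz":-0.3,"roll":0,"jaw":0.4},{"tx":0,"ty":0,"tz":0,"roll":0,"jaw":0.4},{"tx":0,"ty":0,"tz":0,"roll":0,"jaw":0.4}]'
python3 -c "
from h import *
s=read_state();C=cam(capture('wrist'),s);d=trace('wrist','heat_sink');print(d and (d[0]['p'],d[0]['bbox']))
for t in('empty_compartment','kit_tray','capacitor'):
    l=landmark_of('wrist',t);print(t,l and (l[0]['p'],atz(ray(C,l[0]['point']),.004)))
plan([(.542,.396,.06),(.542,.396,.032)],4)"
```

```text
time_s: 27.5
position: [0.5246, 0.2189, 0.2974]
time_s: 28.1
position: [0.5401, 0.3517, 0.2616]
tcp_rot: [[-0.297, 0.949, 0.109], [0.861, 0.315, -0.399], [-0.413, -0.025, -0.91]]
force: [-0.1, -0.5, -0.7]
opening: 0.572
grasp_force: 29.8
(0.29, [129.2, 0.0, 44.4, 36.2])
empty_compartment (0.8, array([0.54317872, 0.40006725, 0.004     ]))
kit_tray (0.89, array([0.48458978, 0.39589532, 0.004     ]))
capacitor (0.85, array([0.40971491, 0.37434813, 0.004     ]))
(0.542, 0.396, 0.06) rows 6 each [2.04 0.34 2.78]
(0.542, 0.396, 0.032) rows 1 each [1.15 0.06 2.55]
```

```bash
python3 -m jog '[{"tx":2.1,"ty":0.4,"tz":2.8,"roll":0,"jaw":0.4},{"tx":2.1,"ty":0.4,"tz":2.8,"roll":0,"jaw":0.4},{"tx":2.1,"ty":0.4,"tz":2.8,"roll":0,"jaw":0.4},{"tx":2.1,"ty":0.4,"tz":2.8,"roll":0,"jaw":0.4},{"tx":2.1,"ty":0.3,"tz":2.8,"roll":0,"jaw":0.4},{"tx":2,"ty":0.3,"tz":2.8,"roll":0,"jaw":0.4},{"tx":0,"ty":0,"tz":0,"roll":0,"jaw":0.4}]'
python3 -m jog '[{"tx":0.4,"ty":0,"tz":0.9,"roll":0,"jaw":0.4},{"tx":0.4,"ty":0,"tz":0.9,"roll":0,"jaw":0.4},{"tx":0.2,"ty":0,"tz":0.4,"roll":0,"jaw":0.4},{"tx":0,"ty":0,"tz":0,"roll":0,"jaw":0.4},{"tx":0,"ty":0,"tz":0,"roll":0,"jaw":0.4}]'
```

```text
time_s: 29.05
position: [0.5398, 0.3976, 0.0522]
tcp_rot: [[-0.298, 0.949, 0.102], [0.86, 0.314, -0.403], [-0.414, -0.033, -0.91]]
force: [-1.0, -0.8, -1.0]
opening: 0.573
grasp_force: 29.8
time_s: 29.55
position: [0.5426, 0.3996, 0.0339]
tcp_rot: [[-0.295, 0.949, 0.111], [0.862, 0.314, -0.398], [-0.412, -0.022, -0.911]]
force: [-0.5, 0.6, -1.4]
opening: 0.574
grasp_force: 29.8
```

```bash
python3 -m jog '[{"tx":0.1,"ty":0,"tz":0.2,"roll":0,"jaw":0.4},{"tx":0.04,"ty":0,"tz":0.1,"roll":0,"jaw":0.4},{"tx":0,"ty":0,"tz":0,"roll":0,"jaw":0.4}]'
python3 -m jog '[{"tx":0.04,"ty":0,"tz":0.1,"roll":0,"jaw":0.4},{"tx":0,"ty":0,"tz":0,"roll":0,"jaw":0.4},{"tx":0,"ty":0,"tz":0,"roll":0,"jaw":0.4}]'
python3 -m jog '[{"tx":0.04,"ty":0,"tz":0.1,"roll":0,"jaw":0.4},{"tx":0,"ty":0,"tz":0,"roll":0,"jaw":0.4},{"tx":0,"ty":0,"tz":0,"roll":0,"jaw":0.4}]'
```

```text
time_s: 29.85
position: [0.542, 0.3995, 0.0297]
tcp_rot: [[-0.296, 0.949, 0.109], [0.862, 0.314, -0.398], [-0.412, -0.023, -0.911]]
force: [0.2, -0.1, -0.9]
opening: 0.571
grasp_force: 29.8
time_s: 30.15
position: [0.5422, 0.3995, 0.0288]
tcp_rot: [[-0.296, 0.949, 0.11], [0.862, 0.314, -0.398], [-0.412, -0.023, -0.911]]
force: [-0.6, -0.2, 0.1]
opening: 0.57
grasp_force: 29.8
time_s: 30.45
position: [0.5421, 0.3996, 0.0287]
tcp_rot: [[-0.295, 0.949, 0.11], [0.862, 0.314, -0.398], [-0.413, -0.023, -0.911]]
force: [-1.6, 0.4, 5.8]
opening: 0.574
grasp_force: 29.8
```

```bash
python3 -m jog '[{"tx":0,"ty":0,"tz":0,"roll":0,"jaw":0.62},{"tx":0,"ty":0,"tz":0,"roll":0,"jaw":0.75},{"tx":0,"ty":0,"tz":0,"roll":0,"jaw":0.75},{"tx":0,"ty":0,"tz":0,"roll":0,"jaw":0.75},{"tx":0,"ty":0,"tz":-1,"roll":0,"jaw":0.75},{"tx":0,"ty":0,"tz":-2.5,"roll":0,"jaw":0.75},{"tx":0,"ty":0,"tz":-4,"roll":0,"jaw":0.75},{"tx":0,"ty":0,"tz":-4.5,"roll":0,"jaw":0.75}]'
python3 -m jog '[{"tx":-1.6,"ty":0,"tz":-4,"roll":0,"jaw":0.5},{"tx":-1.6,"ty":0,"tz":-4,"roll":0,"jaw":0.3},{"tx":0,"ty":0,"tz":0,"roll":0,"jaw":0.3},{"tx":0,"ty":0,"tz":0,"roll":0,"jaw":0.3}]'
python3 - <<'E'
from h import *
np.set_printoptions(precision=4,suppress=True)
s=read_state();c=capture('wrist');C=cam(c,s)
for t in('heat_sink','empty_compartment','kit_tray','capacitor'):
    l=landmark_of('wrist',t);print(t,l and (l[0]['p'],l[0]['point'],atz(ray(C,l[0]['point']),.004)))
d=trace('wrist','heat_sink')[0];print(d['p'],d['bbox'])
a=np.radians(19.3);co,q=np.cos(a),np.sin(a)
for z in(.004,.036):print([np.round(proj(C,[.542+co*u-q*v,.398+q*u+co*v,z])).tolist() for u,v in((-.025,.018),(.025,.018),(.025,-.018),(-.025,-.018))])
cv2.imwrite('pics/w8.png',c['img'][...,::-1])
E
```

```text
time_s: 31.25
position: [0.5282, 0.4469, 0.1372]
tcp_rot: [[-0.296, 0.949, 0.107], [0.861, 0.314, -0.4], [-0.413, -0.026, -0.91]]
force: [0.1, 0.8, -0.5]
opening: 0.75
grasp_force: 0.0
time_s: 31.65
position: [0.5298, 0.4523, 0.2252]
tcp_rot: [[-0.295, 0.949, 0.112], [0.863, 0.315, -0.395], [-0.411, -0.02, -0.912]]
force: [-0.4, 0.0, -1.0]
opening: 0.472
grasp_force: 0.0
heat_sink (0.71, [142.8, 277.9], array([0.5412, 0.3996, 0.004 ]))
empty_compartment []
kit_tray (0.88, [125.3, 224.5], array([0.4854, 0.4011, 0.004 ]))
capacitor (0.98, [125.8, 147.6], array([0.4134, 0.3758, 0.004 ]))
0.71 [251.3, 125.2, 53.7, 50.4]
[[128.0, 253.0], [128.0, 303.0], [159.0, 302.0], [159.0, 255.0]]
[[145.0, 250.0], [145.0, 304.0], [177.0, 303.0], [177.0, 253.0]]
```

```bash
python3 -m jog '[{"tx":0,"ty":0,"tz":0,"roll":0.13,"jaw":0},{"tx":0,"ty":0,"tz":0,"roll":0,"jaw":0},{"tx":0,"ty":0,"tz":0,"roll":0,"jaw":0}]'
python3 -c "
from h import *
s=read_state()
h=np.array([.5242,.0227,.155]);o=np.array([-.189,.982,0])
plan([h+o*.09])
p=s['position'];R=s['tcp_rot']
print('per cm inward',R.T@-o)"
```

```text
time_s: 32.25
position: [0.5294, 0.4512, 0.2221]
tcp_rot: [[-0.173, 0.979, 0.108], [0.894, 0.202, -0.399], [-0.413, 0.028, -0.911]]
force: [-1.0, -0.3, -0.9]
opening: 0.108
grasp_force: 0.0
[0.50719 0.11108 0.155  ] rows 8 each [-3.41 -1.16  2.43]
per cm inward [-0.91096595 -0.0134804   0.4123158 ]
```

```bash
python3 -m jog '[{"tx":-3.4,"ty":-1.2,"tz":2.4,"roll":0,"jaw":0},{"tx":-3.4,"ty":-1.2,"tz":2.4,"roll":0,"jaw":0},{"tx":-3.4,"ty":-1.2,"tz":2.4,"roll":0,"jaw":0},{"tx":-3.4,"ty":-1.2,"tz":2.4,"roll":0,"jaw":0},{"tx":-3.4,"ty":-1.1,"tz":2.4,"roll":0,"jaw":0},{"tx":-3.4,"ty":-1.1,"tz":2.4,"roll":0,"jaw":0},{"tx":-3.4,"ty":-1.1,"tz":2.4,"roll":0,"jaw":0},{"tx":-3.4,"ty":-1.1,"tz":2.4,"roll":0,"jaw":0}]' |head -2
python3 -m jog '[{"tx":0,"ty":0,"tz":0,"roll":0,"jaw":0},{"tx":0,"ty":0,"tz":0,"roll":0,"jaw":0}]'
python3 -c "
from h import *
s=read_state();C=cam(capture('wrist'),s)
l=landmark_of('wrist','top_handle');print(l and (l[0]['p'],l[0]['point'],atz(ray(C,l[0]['point']),.156)),proj(C,[.5242,.0227,.156]))
plan([(.5242-.189*.03,.0227+.982*.03,.155)])"
```

```text
time_s: 33.05
position: [0.5067, 0.1116, 0.1572]
time_s: 33.25
position: [0.507, 0.1123, 0.1572]
tcp_rot: [[-0.169, 0.98, 0.109], [0.896, 0.199, -0.398], [-0.412, 0.03, -0.911]]
force: [0.5, 0.1, -0.2]
opening: 0.005
grasp_force: 0.0
(0.74, [381.0, 274.3], array([0.52301331, 0.01700093, 0.156     ])) [377.18420361 277.89551467]
(0.51853, 0.05216, 0.155) rows 2 each [-2.81 -0.09  1.41]
```

```bash
python3 -m jog '[{"tx":-2.73,"ty":-0.04,"tz":1.28,"roll":0,"jaw":0},{"tx":-2.73,"ty":-0.04,"tz":1.28,"roll":0,"jaw":0},{"tx":-0.91,"ty":-0.01,"tz":0.41,"roll":0,"jaw":0},{"tx":-0.91,"ty":-0.01,"tz":0.41,"roll":0,"jaw":0},{"tx":-1.37,"ty":-0.02,"tz":0.62,"roll":0,"jaw":0},{"tx":-1.82,"ty":-0.03,"tz":0.82,"roll":0,"jaw":0},{"tx":-1.82,"ty":-0.03,"tz":0.82,"roll":0,"jaw":0},{"tx":-1.82,"ty":-0.03,"tz":0.82,"roll":0,"jaw":0}]'
python3 -c "
from h import *
plan([(.5628,-.178,.155)],2)"
```

```text
time_s: 34.15
position: [0.5367, -0.0385, 0.1564]
tcp_rot: [[-0.171, 0.979, 0.112], [0.896, 0.202, -0.396], [-0.411, 0.032, -0.911]]
force: [0.3, 3.2, -0.6]
opening: 0.006
grasp_force: 1.8
(0.5628, -0.178, 0.155) rows 8 each [-1.61 -0.03  0.74]
```

```bash
python3 -m jog '[{"tx":-1.8,"ty":-0.03,"tz":0.82,"roll":0,"jaw":0},{"tx":-1.8,"ty":-0.03,"tz":0.82,"roll":0,"jaw":0},{"tx":-1.8,"ty":-0.03,"tz":0.82,"roll":0,"jaw":0},{"tx":-1.8,"ty":-0.03,"tz":0.82,"roll":0,"jaw":0},{"tx":-1.8,"ty":-0.03,"tz":0.82,"roll":0,"jaw":0},{"tx":-1.4,"ty":-0.03,"tz":0.62,"roll":0,"jaw":0},{"tx":-0.9,"ty":0,"tz":0.41,"roll":0,"jaw":0},{"tx":0,"ty":0,"tz":0,"roll":0,"jaw":0}]'
```

```text
time_s: 34.95
position: [0.5593, -0.1621, 0.1564]
tcp_rot: [[-0.17, 0.979, 0.11], [0.895, 0.2, -0.399], [-0.413, 0.03, -0.91]]
force: [-0.1, 0.1, 1.4]
opening: 0.006
grasp_force: 0.0
```

```bash
python3 -m jog '[{"tx":-0.45,"ty":0,"tz":0.2,"roll":0,"jaw":0},{"tx":-0.45,"ty":0,"tz":0.2,"roll":0,"jaw":0},{"tx":0,"ty":0,"tz":0,"roll":0,"jaw":0}]'
```

```text
time_s: 35.25
position: [0.5605, -0.171, 0.1562]
tcp_rot: [[-0.171, 0.979, 0.109], [0.895, 0.2, -0.398], [-0.412, 0.029, -0.911]]
force: [-0.5, 0.9, -0.9]
opening: 0.007
grasp_force: 0.3
```

```bash
python3 -m jog '[{"tx":-0.4,"ty":0,"tz":0.18,"roll":0,"jaw":0},{"tx":-0.3,"ty":0,"tz":0.14,"roll":0,"jaw":0},{"tx":0,"ty":0,"tz":0,"roll":0,"jaw":0}]'
python3 -m jog '[{"tx":-0.3,"ty":0,"tz":0.14,"roll":0,"jaw":0},{"tx":0,"ty":0,"tz":0,"roll":0,"jaw":0},{"tx":0,"ty":0,"tz":0,"roll":0,"jaw":0}]'
```

```text
time_s: 35.55
position: [0.5617, -0.1775, 0.1558]
tcp_rot: [[-0.17, 0.98, 0.108], [0.896, 0.199, -0.396], [-0.41, 0.03, -0.912]]
force: [-0.4, 6.6, -0.2]
opening: 0.006
grasp_force: 2.8
time_s: 35.85
position: [0.5617, -0.1783, 0.155]
tcp_rot: [[-0.17, 0.979, 0.108], [0.897, 0.199, -0.393], [-0.407, 0.03, -0.913]]
force: [-1.7, 14.8, 2.4]
opening: 0.007
grasp_force: 6.1
```

```bash
python3 -m jog '[{"tx":-0.2,"ty":0,"tz":0.09,"roll":0,"jaw":0},{"tx":0,"ty":0,"tz":0,"roll":0,"jaw":0},{"tx":0,"ty":0,"tz":0,"roll":0,"jaw":0}]'
```

```text
time_s: 36.15
position: [0.5616, -0.1787, 0.1546]
tcp_rot: [[-0.17, 0.979, 0.108], [0.898, 0.199, -0.391], [-0.405, 0.03, -0.914]]
force: [-2.1, 19.8, 3.0]
opening: 0.005
grasp_force: 8.5
```

```bash
python3 -m jog '[{"tx":0.9,"ty":0,"tz":-0.4,"roll":0,"jaw":0},{"tx":2.7,"ty":0,"tz":-1.2,"roll":0,"jaw":0},{"tx":3.6,"ty":0,"tz":-1.6,"roll":0,"jaw":0},{"tx":3.6,"ty":0,"tz":-2.5,"roll":0,"jaw":0},{"tx":2,"ty":0,"tz":-4.3,"roll":0,"jaw":0},{"tx":2,"ty":0,"tz":-4.3,"roll":0,"jaw":0},{"tx":0,"ty":0,"tz":0,"roll":0,"jaw":0},{"tx":0,"ty":0,"tz":0,"roll":0,"jaw":0}]'
python3 - <<'E'
from h import *
np.set_printoptions(precision=4,suppress=True)
C={n:cam(capture(n)) for n in("scene","top")};s=read_state();C["wrist"]=cam(capture("wrist"),s)
for t,z in dict(heat_sink=.004,capacitor=.004,multimeter=0,solder_reel=0,kit_tray=0,top_handle=.156,bench_shelf=0).items():
    print(t,[(n,round(l[0]["p"],2),atz(ray(C[n],l[0]["point"]),z)[:2].round(3)) for n in C if (l:=landmark_of(n,t))])
for n in C:
    for d in trace(n,"top_drawer")[:1]:print(n,d["p"],d["bbox"])
E
```

```text
time_s: 36.95
position: [0.5235, 0.0058, 0.2265]
tcp_rot: [[-0.171, 0.979, 0.113], [0.895, 0.202, -0.399], [-0.413, 0.033, -0.91]]
force: [0.1, -0.4, -0.3]
opening: 0.004
grasp_force: 0.0
heat_sink [('scene', 0.67, array([0.547, 0.396])), ('top', 0.71, array([0.539, 0.4  ])), ('wrist', 0.45, array([ 0.627, -0.503]))]
capacitor [('scene', 0.53, array([0.414, 0.379])), ('top', 0.48, array([0.412, 0.373]))]
multimeter [('scene', 0.82, array([0.488, 0.204])), ('top', 0.48, array([0.494, 0.206])), ('wrist', 0.43, array([ 0.627, -0.519]))]
solder_reel [('scene', 0.91, array([0.758, 0.24 ])), ('top', 0.9, array([0.763, 0.253]))]
kit_tray [('scene', 0.86, array([0.486, 0.398])), ('top', 0.58, array([0.492, 0.392]))]
top_handle [('scene', 0.72, array([ 0.56 , -0.195])), ('top', 0.83, array([ 0.568, -0.194])), ('wrist', 0.84, array([ 0.564, -0.194]))]
bench_shelf [('scene', 0.66, array([ 0.56 , -0.228])), ('top', 0.97, array([ 0.571, -0.218]))]
scene 0.59 [240.7, 116.0, 78.3, 19.0]
wrist 0.75 [98.1, 252.2, 421.2, 141.3]
```

```bash
python3 -c "
from rig import hand_in
print(hand_in())"
```

```text
the job is handed in; nothing more can be done
None
```

The job is handed in at about 37 s of the 72 s. The heat sink stands upright, fins up, in the tray's empty compartment, the top drawer is pushed home against its hard stop with the transformer left inside, and the other two drawers and all the other things were left alone.

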